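Put the waste cabinet's scrapers and strainer basket away

TASK

Tidy the waste cabinet shelf: slide every plate scraper lying there blade first, lying flat, fully home into the slot of the dock that has its colour, and hang the strainer basket by its bail on the double hook so that the bar rests in the low point of both prongs and the basket hangs still. Leave the cup and the jar standing where they are.

Things in the scene. Friction and masses are not known exactly. Their poses are not given: they have to be found in the camera images.
- rack: Grey plastic base strip, 90 (x) x 320 (y) x 6 mm, fixed, carrying four white docks side by side along its y, 76 mm apart. Origin under its centre; its -x side is the front where the docks open. Place and yaw vary.
- dock_red: White fixed dock marked red on top and front, 70 x 70 x 50 mm, on the rack; the docks' order along the rack varies. Origin under its centre, 6 mm above the table; x points from the open front (x -35 mm) to the back. One level slot open at the front only: 50 mm wide, centred on y, floor 26 and roof 36 mm above the origin, end wall at x +27 mm.
- dock_blue: White fixed dock marked blue on top and front, 70 x 70 x 50 mm, on the rack; the docks' order along the rack varies. Origin under its centre, 6 mm above the table; x points from the open front (x -35 mm) to the back. One level slot open at the front only: 50 mm wide, centred on y, floor 26 and roof 36 mm above the origin, end wall at x +27 mm.
- dock_yellow: White fixed dock marked yellow on top and front, 70 x 70 x 50 mm, on the rack; the docks' order along the rack varies. Origin under its centre, 6 mm above the table; x points from the open front (x -35 mm) to the back. One level slot open at the front only: 50 mm wide, centred on y, floor 26 and roof 36 mm above the origin, end wall at x +27 mm.
- dock_green: White fixed dock marked green on top and front, 70 x 70 x 50 mm, on the rack; the docks' order along the rack varies. Origin under its centre, 6 mm above the table; x points from the open front (x -35 mm) to the back. One level slot open at the front only: 50 mm wide, centred on y, floor 26 and roof 36 mm above the origin, end wall at x +27 mm.
- scraper_red: Plate scraper lying flat, 150 mm long: red handle 85 x 20 wide x 20 high, steel blade 44 wide x 4 thick; undersides level. 75-140 g, balance point x +60. Origin on the underside at the handle's middle, x to the blade, z up: handle x -42 to +42, blade tip x +107 mm. Home in its dock the origin is at x -80, y 0, z +26 mm in the dock's frame, x axes alike. May be absent.
- scraper_blue: Plate scraper lying flat, 150 mm long: blue handle 85 x 20 wide x 20 high, steel blade 44 wide x 4 thick; undersides level. 75-140 g, balance point x +60. Origin on the underside at the handle's middle, x to the blade, z up: handle x -42 to +42, blade tip x +107 mm. Home in its dock the origin is at x -80, y 0, z +26 mm in the dock's frame, x axes alike. May be absent.
- scraper_yellow: Plate scraper lying flat, 150 mm long: yellow handle 85 x 20 wide x 20 high, steel blade 44 wide x 4 thick; undersides level. 75-140 g, balance point x +60. Origin on the underside at the handle's middle, x to the blade, z up: handle x -42 to +42, blade tip x +107 mm. Home in its dock the origin is at x -80, y 0, z +26 mm in the dock's frame, x axes alike. May be absent.
- scraper_green: Plate scraper lying flat, 150 mm long: green handle 85 x 20 wide x 20 high, steel blade 44 wide x 4 thick; undersides level. 75-140 g, balance point x +60. Origin on the underside at the handle's middle, x to the blade, z up: handle x -42 to +42, blade tip x +107 mm. Home in its dock the origin is at x -80, y 0, z +26 mm in the dock's frame, x axes alike. May be absent.
- basket: White plastic strainer basket, 90 (x) x 124 (y) x 60 mm high, open on top, about 220 g, standing on the table, with a stiff (not folding) steel bail. Origin under the centre of its floor.
- basket_bar (a point): Middle of the bail's level top bar, 130 mm above the basket's underside; the bar is 10 mm thick, runs along the basket's y, 118 mm between the centres of its two 10 mm thick uprights. Nearest thing below the bar is the basket's rim, 70 mm down. Axes as the basket's.
- hook_stand: Fixed steel stand with a double hook: two 10 mm round prongs at y -36 and +36 mm, each from a post at x 0 to 13 mm (top 185 mm high) along -x, sloping down to a low point, then up to a tip at x -98 mm (its top 183 mm above the table). Origin on the table at the front of the posts. Foot plate 12 mm high, x -10 to +80 mm.
- hook_seat (a point): Where the middle of the bail's bar rests when the basket hangs in the low point of both prongs: midway between the prongs, 75 mm in front of the stand's origin, 170 mm above the table (prong tops here at 165 mm). Axes as the stand's.
- cup: White plastic cup, 68 mm wide, 90 mm tall, a bystander between rack and hook stand. Origin under its centre.
- jar: Clear glass jam jar, 72 mm wide, 100 mm tall, bystander behind the cup. Origin under its centre.
Not all that is in view belongs to the job. Leave any orange or purple look-alike of the scraper_blue alone.

How it is judged (in metres and radians):
At the end, for the whole second after the job is handed in: Every scraper present is at rest in its colour's dock: within 8 mm of the slot's end and of its centre line, in line to 0.15 rad. The basket's bar is at the hook seat (15 mm along, 20 mm sideways, 8 mm in height), basket at rest, upright to 0.2 rad and square to 0.25 rad (x of scraper_red in the frame of dock_red between -0.088 and -0.07 m and y of scraper_red in the frame of dock_red between -0.008 and 0.008 m and z of scraper_red in the frame of dock_red between 0.018 and 0.036 m and angle between the x axis of scraper_red and the x axis of dock_red, either way round below 0.15 rad and linear speed of each of scraper_red, scraper_blue, scraper_yellow, scraper_green, basket below 0.03 m/s and x of scraper_blue in the frame of dock_blue between -0.088 and -0.07 m and y of scraper_blue in the frame of dock_blue between -0.008 and 0.008 m and z of scraper_blue in the frame of dock_blue between 0.018 and 0.036 m and angle between the x axis of scraper_blue and the x axis of dock_blue, either way round below 0.15 rad and x of scraper_yellow in the frame of dock_yellow between -0.088 and -0.07 m and y of scraper_yellow in the frame of dock_yellow between -0.008 and 0.008 m and z of scraper_yellow in the frame of dock_yellow between 0.018 and 0.036 m and angle between the x axis of scraper_yellow and the x axis of dock_yellow, either way round below 0.15 rad and x of scraper_green in the frame of dock_green between -0.088 and -0.07 m and y of scraper_green in the frame of dock_green between -0.008 and 0.008 m and z of scraper_green in the frame of dock_green between 0.018 and 0.036 m and angle between the x axis of scraper_green and the x axis of dock_green, either way round below 0.15 rad and x of basket_bar in the frame of hook_seat between -0.015 and 0.015 m and y of basket_bar in the frame of hook_seat between -0.02 and 0.02 m and z of basket_bar in the frame of hook_seat between -0.008 and 0.008 m and angle between basket's own z axis and vertical below 0.2 rad and angle between the y axis of basket and the y axis of hook_stand, either way round below 0.25 rad); the robot touches nothing.
It fails at once if the cup is shifted by more than 40 mm or knocked over (distance of cup from where it was at the start of the episode above 0.04 m or angle between cup's own z axis and vertical above 0.5 rad).
It fails at once if the jar is shifted by more than 40 mm or knocked over (distance of jar from where it was at the start of the episode above 0.04 m or angle between jar's own z axis and vertical above 0.5 rad).
Of scraper_red, scraper_blue, scraper_yellow, scraper_green only 3 to 4 are there at a start; the rules pass over those that are not, and their reading is None.
At some moment in a run one of scraper_red, scraper_blue, scraper_yellow, scraper_green may be knocked a few centimetres aside while the robot is not near it.
Once in a run the grip may slacken for a moment while it holds something.
It also fails if it takes over 210 s, if anything falls off the work surface, if the arm or the gripper's body presses on something with over 40 N, if the wrist force passes 120 N, or if a joint passes its speed limit or range.

ROBOT

A 6-joint arm with a two-finger parallel gripper is mounted at the origin on the work surface. World frame = base frame: x ahead of the robot, y to its left, z up, the work surface at z = 0. Lengths are in mm, angles in rad, forces in N, time in s.
With the tool pointing down it reaches from about 350 to 775 mm from the base axis. Payload 7.3 kg.
Tool frame: the origin (TCP) lies at the very end of the fingers, on their centre line; the grasp point (between the pads) lies 19 mm behind it (robot.grip_point_offset is the distance from the TCP to the grasp point, in mm); z points along the fingers, y is the line along which they close (so a half turn about z gives the same grasp; the last joint's range is limited). The gripper opens to 92 mm and grips with 3 to 60 N. Pads are 19 mm wide; open, the fingers measure 130 mm over their backs; the gripper's body (75 mm by 190 mm) begins 47 mm behind the grasp point.
Start: joints at [0.974, 0.342, 1.524, -0, 1.275, -0.146], TCP at [228.724, 472.578, 226.741] pointing down, gripper open.
Joint ranges: [-2.53, 2.53], [-0.77, 2.02], [0.04, 2.7], [-1, 4.14], [0.28, 2.66], [-3.11, 3.11]. Speed limits (rad/s): [2.57, 2.57, 3.14, 3.14, 3.14, 3.14].

INTERFACE

Orientations are given as a rotation vector (axis times angle).
In Python, from station import robot gives the robot as it stands.
- The arm moves only by the tool play_rows, never from a script. Its argument "targets" is a list of rows, each a list of 5 numbers: the shift along the tool's x, y, z in mm, then the turn about the tool's z in rad, then the closure, from -1 (fully open) to 1 (shut). In form: [[dx, dy, dz, yaw, fingers], ...]. A call has 1 to 10 rows; each row shifts and turns the commanded pose from where the row before left it, along the tool's axes as they then stand; what a row does not reach is not made up. A row lasts 1/8 s, in which the tool goes at most 62.5 mm and 10.7 degrees, less where a joint would pass 70% of its speed; a pose out of reach is approached as far as the arm can. A call with a gripper value outside its range is refused whole. The fingers move at their own pace and stop on an object; "squeeze" is the grip in N (left out, the last holds). Time passes only in rows, so rows that do not move let the fingers close. It gives the time, the measured TCP pose, the force, the opening and the grip force at its end, in the units of the state.
- robot.read_state(): the state, without advancing time (a new reading comes with each control period).
- robot.read_camera(name): name is "scene" or "top" or "wrist"; returns (picture, depth): 384x512x3 uint8, blue, green, red; 384x512 float32, mm along the optical axis (not along the pixel's ray), 0 where there is no reading.
- robot.camera_info(name): a dict with "K" (3x3 intrinsics, pixels), "k1" (the pictures are not rectified: a ray, as slopes to the right and down, at radius r is drawn at 1 + k1 r^2 times it, then the intrinsics apply), "extrinsics" (4x4, takes a point from camera to world coordinates). Camera axes: x right, y down, z forward; pixel columns grow to the right and rows downward; lengths in mm; the calibration is good to about 2 mm. A picture is of the moment at which its call begins: read the wrist's pose just before it. camera_info takes no time and is no camera call; for the wrist camera it gives the pose at the moment of the call.
- robot.hand_in(): hands the job in; it is judged then, once.
Trained networks look in the newest picture that a camera, given by its name, has taken for a name from the list of things; names that differ only in an ending like _2 or _b are one class to them, and where a whole thing is asked for, a point or a joint stands for the part that bears it (a point fixed in the world has none). Each returns a list of dicts, best first, with "score" (0 to 1); they miss things now and then, are a little off and sometimes report something else, mostly with a low value. They report only what shows in the picture. A call takes as long as a camera call. They do not tell look-alikes from the thing itself.
- robot.spot_in(camera, target): "extent" ([left, top, right, bottom] in pixels, round what is visible of it).
The state is a dict: "time_s": time; "joint_pos": joint angles; "joint_velocities": joint speeds; "effort": joint torques, N m; "eef_pos": TCP position; "tcp_rot": TCP orientation; "force": force on the tool from outside, world axes, zero at the start; "ft_torque": the same for the moment, N m; "grip_width": finger opening in mm; "grip_force": force on a finger pad.
Only numpy, scipy, OpenCV 4.12 (cv2) and the standard library are available. Lean on these libraries where they do the work, as an engineer would, in place of code of your own. Each camera call takes 0.05 s, during which the arm holds its last target. There are 200 camera calls.

## Working session

There is one attempt and no reset: what is moved stays moved. The work goes in short steps, Python scripts to look and compute and a tool call to move; the robot and the scene stay as the last step left them, time stands still between calls to the robot, and variables do not carry over. Pictures are saved under pics/ and viewed, at most 14 in all, crops included, and the job is handed in when it is done.

Besides the shell and the picture viewer there is one more tool, called after "Request:" as a command line: name --pt "numbers of a row" for each row, then --argument value for the rest. play_rows: Moves the arm, as the interface text tells. Its arguments: {"type":"object","properties":{"targets":{"type":"array"},"squeeze":{"type":"number"}},"required":["targets"]}

```bash
ls; mkdir -p pics
python3 - <<'E'
from station import robot
import cv2, numpy as np
s=robot.read_state(); print(s)
ims=[]
for c in ("scene","top"):
    im,d=robot.read_camera(c); cv2.imwrite(f"pics/{c}0.png",im); np.save(f"pics/{c}0.npy",d)
    i=robot.camera_info(c); print(c,i['K'],i['k1'],i['extrinsics'])
    for n in ["rack","dock_red","dock_blue","dock_yellow","dock_green","scraper_red","scraper_blue","scraper_yellow","scraper_green","basket","basket_bar","hook_stand","cup","jar"]:
        print(n,[(round(r['score'],2),[int(v) for v in r['extent']]) for r in robot.spot_in(c,n)[:4]])
E
```

```text
pics
{'time_s': 0.0, 'joint_pos': array([ 9.73988814e-01,  3.42716489e-01,  1.52502403e+00,  1.06101295e-05,
        1.27542545e+00, -1.46017917e-01]), 'joint_velocities': array([ 3.59293006e-05, -6.95308980e-04, -8.73098553e-04,  5.65418749e-04,
        9.24928220e-04,  9.94610056e-04]), 'effort': array([ 1.36158003e-03, -4.31250930e+01, -2.44225520e+01,  7.17967772e-02,
        5.59143873e-02, -1.60348536e-04]), 'eef_pos': array([228.47767808, 472.21113289, 226.0457678 ]), 'tcp_rot': array([-7.01993109e-01, -3.06156136e+00,  2.29664563e-03]), 'force': array([ 0.43660266,  0.12750641, -0.46716295]), 'ft_torque': array([ 0.03202897, -0.02487738, -0.02994731]), 'grip_force': 0.0, 'grip_width': 91.73464921330024}
scene [[427.27747233   0.         255.34701388]
 [  0.         427.27747233 191.44293486]
 [  0.           0.           1.        ]] -0.08452976246557743 [[ 7.85691267e-01  4.38297311e-01 -4.36560076e-01  1.06124264e+03]
 [ 6.18525681e-01 -5.68830736e-01  5.42086317e-01 -6.56211113e+02]
 [-1.07338140e-02 -6.95936104e-01 -7.18023485e-01  1.09252606e+03]
 [ 0.00000000e+00  0.000
[... 1374 characters left out ...]
84, [311, 100, 337, 125])]
dock_green [(0.67, [335, 95, 358, 122])]
scraper_red [(0.58, [301, 153, 313, 201])]
scraper_blue [(0.95, [114, 134, 147, 175]), (0.93, [335, 227, 371, 261]), (0.72, [193, 228, 207, 271]), (0.68, [203, 169, 225, 212])]
scraper_yellow [(0.8, [232, 156, 252, 201]), (0.36, [232, 90, 255, 117])]
scraper_green [(0.66, [270, 159, 283, 202]), (0.5, [232, 127, 254, 150])]
basket [(0.79, [123, 190, 174, 220]), (0.22, [268, 117, 357, 138])]
basket_bar [(0.7, [128, 190, 172, 223])]
hook_stand [(0.9, [181, 110, 221, 141])]
cup [(0.59, [234, 127, 254, 150]), (0.37, [292, 102, 315, 133]), (0.3, [272, 161, 285, 205])]
jar [(0.55, [233, 91, 254, 116]), (0.45, [272, 161, 281, 201])]
```

Run:
```python
import cv2
a=cv2.imread("pics/top0.png")[80:290,90:390]; cv2.imwrite("pics/v1.png",cv2.resize(a,None,fx=2.6,fy=2.6,interpolation=cv2.INTER_CUBIC))
a=cv2.imread("pics/scene0.png")[110:370,90:390]; cv2.imwrite("pics/v2.png",cv2.resize(a,None,fx=2.3,fy=2.3,interpolation=cv2.INTER_CUBIC))
```

```text
(no output)
```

View pics/v1.png

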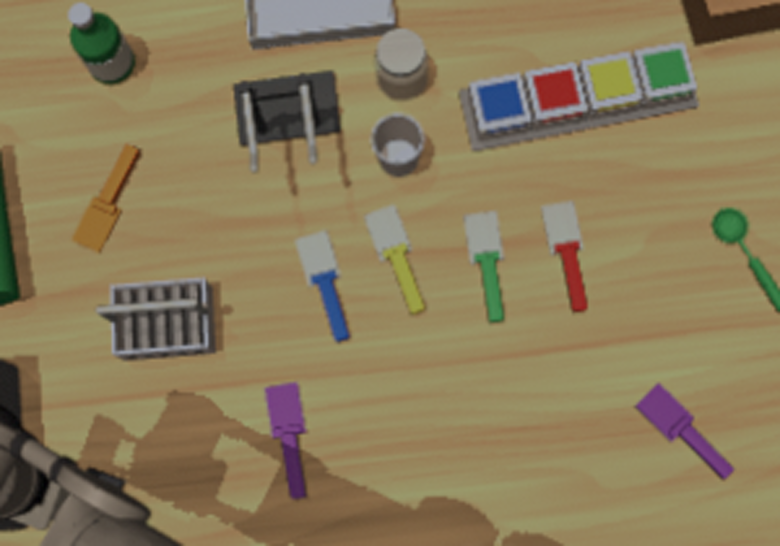

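View pics/v2.png

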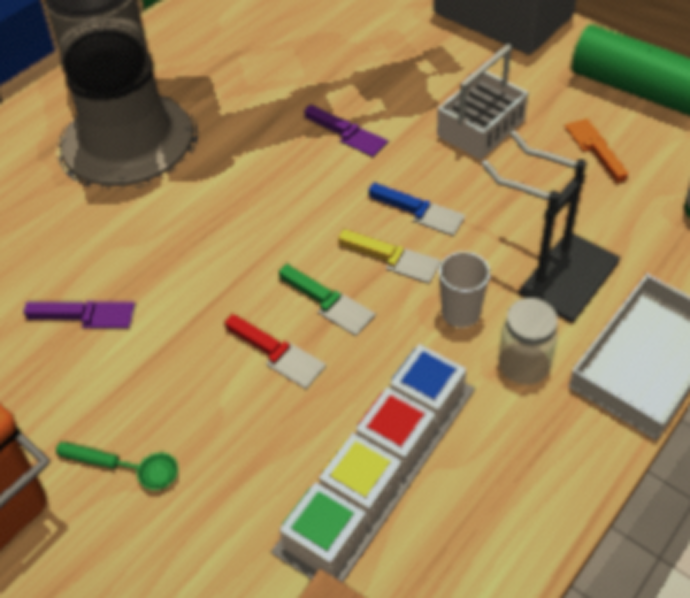

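The top view (crop scale 2.6, offset 90,80) shows four scrapers lying near image rows 170–210. The docks run blue, red, yellow, green from left to right at about (282–345, 107–119). The basket is at about (152,202) and the double hook at about (200,120). Next I'll measure these positions.

```bash
cat > h.py <<'E'
from station import robot
import cv2, numpy as np
from scipy.spatial.transform import Rotation as R
HSV={'red':[((0,130,60),(7,255,255)),((173,130,60),(180,255,255))],'blue':[((100,130,50),(122,255,255))],
     'yellow':[((24,120,90),(33,255,255))],'green':[((50,90,40),(85,255,255))]}
def snap(c):
    i=robot.camera_info(c); im,d=robot.read_camera(c); return im,d,i
def rays(px,i):
    K=i['K']; n=(np.atleast_2d(px).astype(float)-[K[0,2],K[1,2]])/[K[0,0],K[1,1]]; u=n.copy()
    for _ in range(30): u=n/(1+i['k1']*(u**2).sum(1,keepdims=True))
    return u
def plane(px,i,z):
    u=rays(px,i); d=np.c_[u,np.ones(len(u))]@i['extrinsics'][:3,:3].T; o=i['extrinsics'][:3,3]
    return o+d*((z-o[2])/d[:,2:])
def cloud(px,d,i):
    px=np.atleast_2d(px); u=rays(px,i); z=d[px[:,1].astype(int),px[:,0].astype(int)][:,None]
    return np.c_[u*z,z]@i['extrinsics'][:3,:3].T+i['extrinsics'][:3,3]
def project(P,i):
    T=np.linalg.inv(i['extrinsics']); p=np.atleast_2d(P)@T[:3,:3].T+T[:3,3]; s=p[:,:2]/p[:,2:]
    s=s*(1+i['k1']*(s**2).sum(1,keepdims=True)); K=i['K']; return s*[K[0,0],K[1,1]]+[K[0,2],K[1,2]]
def mask(im,col):
    h=cv2.cvtColor(im,cv2.COLOR_BGR2HSV); m=sum(cv2.inRange(h,np.array(a),np.array(b)) for a,b in HSV[col])
    return m.astype(np.uint8)
def blobs(im,col,i,z,amin=25):
    """colour blobs on plane z: centre, long-axis angle, length, width"""
    n,l,st,ce=cv2.connectedComponentsWithStats(mask(im,col)); out=[]
    for k in range(1,n):
        if st[k,4]<amin: continue
        ys,xs=np.where(l==k); P=plane(np.c_[xs,ys],i,z)[:,:2]
        (cx,cy),(w,h),a=cv2.minAreaRect(P.astype(np.float32)); a=np.radians(a)
        if w<h: a+=np.pi/2; w,h=h,w
        a=(a+np.pi/2)%np.pi-np.pi/2
        m=P.mean(0); out.append((m.round(1),round(a,3),round(w,1),round(h,1),ce[k].round(0),st[k,4]))
    return out
E
python3 - <<'E'
from h import *
for c in ("top","scene"):
    im,d,i=snap(c)
    for k in HSV:
        for z in (20,56):
            for b in blobs(im,k,i,z):
                if (z==20 and 50<b[2]<110 and b[3]<40) or (z==56 and 30<b[2]<80 and b[3]>25): print(c,k,z,b)
im,d,i=snap("top")
for n,e in {'basket':[115,185,180,225],'hook':[175,105,225,145],'cup':[232,125,256,152],'jar':[231,90,256,118]}.items():
    ys,xs=np.mgrid[e[1]:e[3],e[0]:e[2]]; px=np.c_[xs.ravel(),ys.ravel()]; P=cloud(px,d,i); 
    P=P[d[px[:,1],px[:,0]]>0]
    for lo,hi in ((8,30),(50,75),(75,115),(118,145),(150,200)):
        Q=P[(P[:,2]>lo)&(P[:,2]<hi)]
        if len(Q)>5:
            (c0,wh,a)=cv2.minAreaRect(Q[:,:2].astype(np.float32)); print(n,lo,hi,len(Q),Q.mean(0).round(0),np.round(c0),np.round(wh),round(a,1))
E
```

```text
top red 20 (array([ 445.5, -164.5]), np.float64(-0.005), 91.1, 28.3, array([310., 185.]), np.int32(159))
top red 56 (array([ 690.2, -172.1]), np.float64(-1.482), 50.1, 47.4, array([303., 114.]), np.int32(189))
top blue 20 (array([443.5, 153.2]), np.float64(0.284), 89.7, 27.7, array([217., 196.]), np.int32(130))
top blue 56 (array([683.1, -96.9]), np.float64(-1.475), 50.3, 45.5, array([282., 118.]), np.int32(184))
top yellow 20 (array([465.7,  53.9]), np.float64(0.204), 91.0, 27.0, array([246., 187.]), np.int32(169))
top yellow 56 (array([ 696.6, -247.9]), np.float64(-1.47), 49.6, 45.8, array([325., 110.]), np.int32(176))
top green 20 (array([444.3, -56.2]), np.float64(-0.04), 90.6, 27.8, array([279., 189.]), np.int32(155))
top green 56 (array([836.3, 437.2]), np.float64(0.473), 68.3, 61.9, array([127.,  95.]), np.int32(243))
top green 56 (array([ 703.6, -324.1]), np.float64(-1.482), 51.5, 46.7, array([346., 106.]), np.int32(184))
scene red 20 (array([ 448. , -165.2]), np.float64(0.093), 96.3, 31.9, array([201., 256.]), np.int32(208))
scene red 56 (array([ 684.4, -167.9]), np.float64(
[... 891 characters left out ...]
t 118 145 128 [445. 373. 135.] [445. 374.] [130.  11.] 88.5
hook 8 30 629 [715. 183.  14.] [712. 192.] [176. 148.] 84.5
hook 50 75 16 [687. 189.  62.] [688. 186.] [ 7. 84.] 1.1
hook 75 115 24 [687. 196.  93.] [687. 185.] [ 7. 82.] 0.4
hook 118 145 14 [688. 196. 131.] [689. 184.] [ 7. 78.] 2.7
hook 150 200 326 [659. 187. 172.] [642. 188.] [115.  91.] 0.1
cup 8 30 90 [636.  44.  15.] [646.  44.] [78. 96.] 78.9
cup 50 75 76 [642.  47.  62.] [634.  47.] [58. 57.] 0.6
cup 75 115 103 [636.  44.  87.] [634.  46.] [65. 65.] 37.6
jar 8 30 77 [762.  35.  18.] [768.  30.] [ 86. 109.] 83.8
jar 50 75 78 [725.  28.  65.] [737.  30.] [69. 51.] 82.1
jar 75 115 320 [745.  30.  98.] [746.  29.] [68. 64.] 41.8
```

```bash
cat >> h.py <<'E'
def go(x,y,z,ax=None):
    """print turn about tool z and then shift in tool axes to reach world x,y,z with tool x axis (mod pi) at world angle ax"""
    s=robot.read_state(); M=R.from_rotvec(s['tcp_rot']); t=0
    a=np.arctan2(*M.as_matrix()[[1,0],[0,0]])
    if ax is not None:
        t=-((ax-a+np.pi/2)%np.pi-np.pi/2)   # tool z is down
        M=M*R.from_rotvec([0,0,t])
    d=M.inv().apply(np.array([x,y,z])-s['eef_pos'])
    print('t',round(s['time_s'],2),'at',s['eef_pos'].round(1),'xang',round(a,3),'j6',round(s['joint_pos'][5],2),'w',round(s['grip_width'],1),'gf',round(s['grip_force'],1),'-> turn',round(t,4),'shift',d.round(1))
E
python3 - <<'E'
from h import *
i=robot.camera_info("wrist"); s=robot.read_state(); M=R.from_rotvec(s['tcp_rot']).as_matrix()
print(i['K'],i['k1']); T=np.eye(4);T[:3,:3]=M;T[:3,3]=s['eef_pos'];print((np.linalg.inv(T)@i['extrinsics']).round(3)); print(M.round(3))
go(600,-200,300,0.09)
E
```

```text
[[323.84089881   0.         254.34068218]
 [  0.         323.84089881 189.91751706]
 [  0.           0.           1.        ]] -0.08546770901369696
[[ 2.00000e-03 -9.58000e-01 -2.86000e-01  7.79270e+01]
 [ 1.00000e+00  2.00000e-03 -1.00000e-03 -9.09000e-01]
 [ 1.00000e-03 -2.86000e-01  9.58000e-01 -1.57522e+02]
 [ 0.00000e+00  0.00000e+00  0.00000e+00  1.00000e+00]]
[[-0.9    0.436  0.   ]
 [ 0.436  0.9    0.   ]
 [-0.     0.    -1.   ]]
t 1.65 at [228.7 472.6 226.8] xang 2.691 j6 -0.15 w 91.8 gf 0.0 -> turn -0.5408 shift [-309.3 -703.2  -73.3]
```

Request:
play_rows --pt "0 0 0 -0.18 -1" --pt "0 0 0 -0.18 -1" --pt "0 0 0 -0.18 -1" --pt "-22 -50 -5 0 -1" --pt "-22 -50 -5 0 -1" --pt "-22 -50 -5 0 -1" --pt "-22 -50 -5 0 -1" --pt "-22 -50 -5 0 -1" --pt "-22 -50 -5 0 -1" --pt "-22 -50 -5 0 -1"

```text
time_s: 2.9
eef_pos: [414.0, 136.1, 262.1]
tcp_rot: [-0.14, 3.138, 0.0]
force: [0.4, 0.7, 0.6]
grip_width: 91.9
grip_force: 0.0
```

Request:
play_rows --pt "-22 -50 -5 0 -1" --pt "-22 -50 -5 0 -1" --pt "-22 -50 -5 0 -1" --pt "-22 -50 -5 0 -1" --pt "-22 -50 -5 0 -1" --pt "-22 -50 -5 0 -1" --pt "-22 -50 -5 0 -1" --pt "0 0 0 0 -1" --pt "0 0 0 0 -1" --pt "0 0 0 0 -1"

```text
time_s: 4.15
eef_pos: [597.5, -195.9, 297.1]
tcp_rot: [-0.142, 3.138, 0.0]
force: [-0.5, 0.3, 0.3]
grip_width: 91.9
grip_force: 0.0
```

Run:
```python
from h import *
go(600,-200,300,0.09)
im,d,i=snap("wrist"); cv2.imwrite("pics/w1.png",im); np.save("pics/w1.npy",d)
for k in HSV:
  for z in (20,56):
    for b in blobs(im,k,i,z,100):
        if (z==20 and 50<b[2]<110 and b[3]<40) or (z==56 and 30<b[2]<80 and b[3]>25): print(k,z,b)
```

```text
t 4.15 at [ 597.5 -195.9  297.1] xang -3.051 j6 -2.1 w 91.9 gf 0.0 -> turn 0.0005 shift [-2.1 -4.3 -2.9]
red 20 (array([ 446.6, -163.6]), np.float64(0.105), 87.0, 32.0, array([292.,  38.]), np.int32(1243))
red 20 (array([ 658.4, -170.6]), np.float64(-1.479), 56.5, 3.0, array([269., 198.]), np.int32(121))
red 56 (array([ 452.7, -166.9]), np.float64(0.105), 79.8, 29.4, array([292.,  38.]), np.int32(1243))
red 56 (array([ 684.4, -169.7]), np.float64(-1.48), 52.5, 48.9, array([268., 225.]), np.int32(1393))
blue 56 (array([676.3, -94.9]), np.float64(-1.485), 52.6, 47.6, array([325., 224.]), np.int32(1270))
yellow 20 (array([464.7,  55.1]), np.float64(0.254), 91.8, 31.5, array([453.,  74.]), np.int32(943))
yellow 56 (array([ 699.4, -234.7]), np.float64(-1.474), 52.6, 48.9, array([219., 231.]), np.int32(629))
green 20 (array([443.3, -56.2]), np.float64(0.088), 93.4, 32.2, array([375.,  45.]), np.int32(1195))
green 20 (array([ 673.7, -333.7]), np.float64(-1.477), 56.8, 3.0, array([153., 198.]), np.int32(107))
green 56 (array([ 691.4, -320.2]), np.float64(-1.475), 53.4, 49.1, array([155., 220.]), np.int32(918))
```

View pics/w1.png

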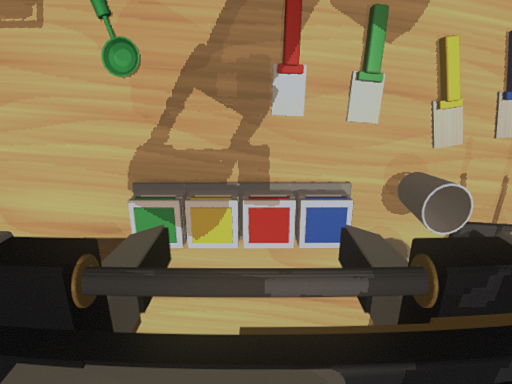

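Request:
play_rows --pt "41 15 39 0 -1" --pt "41 15 39 0 -1" --pt "41 15 39 0 -1" --pt "0 0 0 0 -1" --pt "0 0 0 0 -1" --pt "0 0 0 0 -1"

```text
time_s: 4.95
eef_pos: [473.3, -164.0, 181.3]
tcp_rot: [-0.141, 3.135, -0.003]
force: [0.8, 0.1, 0.5]
grip_width: 91.5
grip_force: 0.0
```

```bash
cat >> h.py <<'E'
def fit(px,i,z):
    P=plane(px,i,z)[:,:2].astype(np.float32); return P
def scraper(col,near,save=None,zt=20.,cam="wrist"):
    """handle axis and centre from the wrist picture: handle blob nearest 'near', then the steel blade tip"""
    im,d,i=snap(cam)
    if save: cv2.imwrite(save,im)
    m=mask(im,col); n,l,st,ce=cv2.connectedComponentsWithStats(m); best=None
    for k in range(1,n):
        if st[k,4]<200: continue
        ys,xs=np.where(l==k); P=cloud(np.c_[xs,ys],d,i); ok=d[ys,xs]>0
        c=plane(ce[k],i,zt)[0,:2]; r=np.hypot(*(c-near))
        if best is None or r<best[0]: best=(r,np.c_[xs,ys],P,ok)
    r,px,P,ok=best; top=ok&(abs(P[:,2]-zt)<5)
    Q=plane(px[top],i,zt)[:,:2]; (c,(w,h),a)=cv2.minAreaRect(Q.astype(np.float32)); m0=Q.mean(0)
    u,sv,vt=np.linalg.svd(Q-m0,full_matrices=False); v=vt[0]*np.sign(vt[0,0])
    t=(Q-m0)@v; s=(Q-m0)@[-v[1],v[0]]
    print(col,'n',top.sum(),'zmed',np.median(P[ok,2]).round(1),'rect',np.round(c,1),round(max(w,h),1),round(min(w,h),1),'mean',m0.round(1),'ang',round(np.arctan2(v[1],v[0]),3),'t',np.percentile(t,[1,99]).round(1),'s',np.percentile(s,[2,50,98]).round(1))
    return im,d,i,m0,v
E
python3 - <<'E'
from h import *
scraper('red',np.array([446,-164]),"pics/w2.png")
go(471,-162,180,0.09)
E
```

```text
red n 1633 zmed 19.2 rect [ 436.2 -163.3] 82.7 19.4 mean [ 434.7 -163.3] ang 0.066 t [-39.4  41.8] s [-9.1  0.   9.1]
t 5.0 at [ 473.1 -163.9  181. ] xang -3.052 j6 -2.15 w 91.4 gf 0.0 -> turn -0.0003 shift [1.9 2.1 1. ]
```

View pics/w2.png

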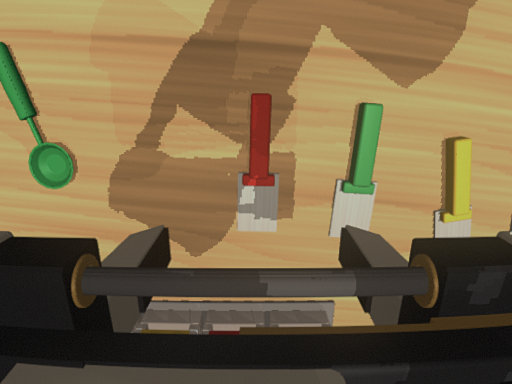

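Request:
play_rows --pt "0 0 0 0.024 -0.3" --pt "15 3 40 0 -0.3" --pt "0 0 40 0 -0.3" --pt "0 0 40 0 -0.3" --pt "0 0 30 0 -0.3" --pt "0 0 15 0 -0.3" --pt "0 0 12 0 -0.3" --pt "0 0 0 0 -0.3" --squeeze 40

```text
time_s: 6.0
eef_pos: [456.3, -161.3, 2.6]
tcp_rot: [0.102, -3.14, -0.0]
force: [0.4, -0.6, -0.1]
grip_width: 60.1
grip_force: 0.0
```

Run:
```python
from h import *
go(458.2,-161.8,3,0.066)
```

```text
t 6.0 at [ 456.3 -161.3    2.6] xang -3.077 j6 -2.13 w 60.1 gf 0.0 -> turn -0.0009 shift [-1.9 -0.6 -0.4]
```

Request:
play_rows --pt "0 0 0 0 1" --pt "0 0 0 0 1" --pt "0 0 0 0 1" --pt "0 0 0 0 1" --pt "0 0 0 0 1" --pt "0 0 -15 0 1" --pt "0 0 -25 0 1" --pt "0 0 -25 0 1" --pt "0 0 0 0 1" --pt "0 0 0 0 1"

```text
time_s: 7.25
eef_pos: [455.8, -161.1, 67.5]
tcp_rot: [0.102, -3.14, -0.001]
force: [0.4, -0.9, -2.1]
grip_width: 19.2
grip_force: 40.0
```

```bash
cat >> h.py <<'E'
def dock(col,k=-80+22,back=90,yaw=0.09,z=68):
    """pre-insertion target from averaged dock centres"""
    C={'blue':(677,-94.7),'red':(684,-170.0),'yellow':(690.8,-246),'green':(697.6,-321.8)}[col]
    u=np.array([np.cos(yaw),np.sin(yaw)]); p=np.array(C)+u*(k-back); print(p); go(*p,z,yaw)
E
python3 - <<'E'
from h import *
print(robot.read_state()['force'].round(1)); dock('red')
E
```

```text
[ 0.4 -0.9 -2.1]
[ 536.59899551 -183.30202528]
t 7.25 at [ 455.8 -161.1   67.5] xang -3.076 j6 -2.13 w 19.2 gf 40.0 -> turn -0.0248 shift [-78.5 -29.4  -0.6]
```

Request:
play_rows --pt "0 0 0 -0.025 1" --pt "-40 -15 0 0 1" --pt "-38 -14 0 0 1" --pt "0 0 0 0 1" --pt "0 0 0 0 1" --pt "0 0 0 0 1"

```text
time_s: 8.0
eef_pos: [535.3, -182.7, 67.3]
tcp_rot: [0.142, -3.137, -0.001]
force: [0.2, -0.2, -1.4]
grip_width: 19.5
grip_force: 40.0
```

Run:
```python
from h import *
dock('red')
im,d,i=snap("wrist"); cv2.imwrite("pics/w3.png",im); np.save("pics/w3.npy",d)
im,d,i=snap("scene"); a=im[200:350,180:330]; a=cv2.resize(a,None,fx=4,fy=4,interpolation=cv2.INTER_CUBIC)
cv2.imwrite("pics/s3.png",a)
```

```text
[ 536.59899551 -183.30202528]
t 8.0 at [ 535.3 -182.7   67.3] xang -3.051 j6 -2.13 w 19.5 gf 40.0 -> turn 0.0003 shift [-1.2 -0.7 -0.7]
```

View pics/w3.png

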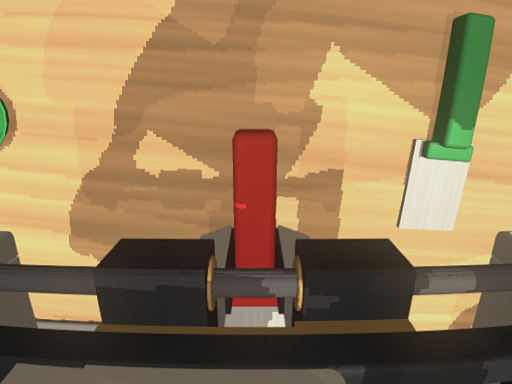

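The wrist view shows the red handle held straight between the fingers (columns 233–277). The docks are hidden behind the gripper body, so I'll check the scraper's pitch and lateral offset from the depth data.

```bash
cat >> h.py <<'E'
def held(col):
    """held handle in tool frame: plane tilt of its top face, centre line, rear end"""
    s=robot.read_state(); im,d,i=snap("wrist"); M=R.from_rotvec(s['tcp_rot']).as_matrix()
    m=mask(im,col); ys,xs=np.where(m>0); px=np.c_[xs,ys]; px=px[d[ys,xs]>0]
    Q=(cloud(px,d,i)-s['eef_pos'])@M
    Q=Q[(abs(Q[:,1])<30)&(Q[:,2]<5)&(Q[:,2]>-40)&(Q[:,0]>15)]
    zt=np.percentile(Q[:,2],10); 
    for _ in range(4):
        T=Q[abs(Q[:,2]-zt)<3]; A=np.c_[T[:,0],np.ones(len(T))]; k,c=np.linalg.lstsq(A,T[:,2],rcond=None)[0]; zt=k*Q[:,0]+c
    b=[(np.percentile(T[(T[:,0]>=x)&(T[:,0]<x+8),1],[3,97]).mean().round(2)) for x in range(18,52,8)]
    print('held',col,'n',len(T),'top z tool at x=0',c.round(1),'pitch slope',k.round(3),'centre y by x',b,'rear x',np.percentile(T[:,0],99).round(1))
E
python3 - <<'E'
from h import *
held('red')
E
```

```text
held red n 4238 top z tool at x=0 -16.5 pitch slope 0.003 centre y by x [np.float64(-0.62), np.float64(-0.44), np.float64(-0.62), np.float64(-0.65), np.float64(-0.47)] rear x 61.6
```

View pics/s3.png

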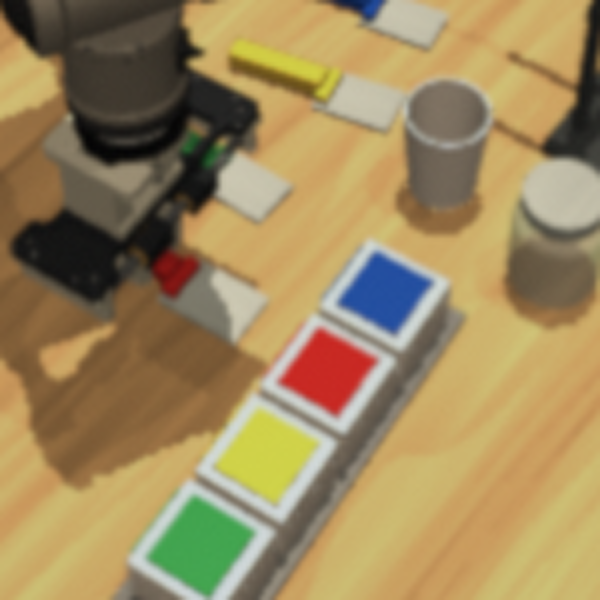

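Request:
play_rows --pt "0 -0.5 29 0 1" --pt "0 0 0 0 1" --pt "-15 0 0 0 1" --pt "-15 0 0 0 1" --pt "-8 0 0 0 1" --pt "-8 0 0 0 1" --pt "0 0 0 0 1"

```text
time_s: 9.02
eef_pos: [582.6, -179.5, 38.9]
tcp_rot: [-0.142, 3.138, -0.0]
force: [-0.6, 0.4, -1.3]
grip_width: 19.6
grip_force: 40.0
```

Run:
```python
from h import *
dock('red',z=38); print(robot.read_state()['force'].round(1)); held('red')
```

```text
[ 536.59899551 -183.30202528]
t 9.03 at [ 582.6 -179.5   38.9] xang -3.051 j6 -2.09 w 19.6 gf 40.0 -> turn 0.0005 shift [46.2  0.3  0.9]
[-0.6  0.4 -1.3]
held red n 4256 top z tool at x=0 -16.6 pitch slope 0.004 centre y by x [np.float64(-0.57), np.float64(-0.39), np.float64(-0.62), np.float64(-0.63), np.float64(-0.43)] rear x 61.7
```

Request:
play_rows --pt "-10 0 0 0 1" --pt "-10 0 0 0 1" --pt "-8 0 0 0 1" --pt "-6 0 0 0 1" --pt "-3 0 0 0 1" --pt "0 0 0 0 1"

```text
time_s: 9.82
eef_pos: [619.2, -176.1, 38.6]
tcp_rot: [0.142, -3.138, -0.0]
force: [-0.6, 1.2, -0.6]
grip_width: 19.9
grip_force: 40.0
```

Request:
play_rows --pt "-2 0 1 0 1" --pt "-1.5 0 1 0 1" --pt "0 0 0 0 1"

```text
time_s: 10.2
eef_pos: [622.6, -175.8, 36.6]
tcp_rot: [0.142, -3.138, -0.0]
force: [-0.9, -0.7, -0.6]
grip_width: 19.7
grip_force: 40.0
```

Request:
play_rows --pt "-1 0 0 0 1" --pt "-1 0 0 0 1" --pt "0 0 0 0 1"

```text
time_s: 10.58
eef_pos: [624.8, -175.7, 36.8]
tcp_rot: [-0.142, 3.138, 0.0]
force: [0.3, 0.7, -0.8]
grip_width: 19.8
grip_force: 40.0
```

Request:
play_rows --pt "-1 0 0 0 1" --pt "-1 0 0 0 1" --pt "0 0 0 0 1"

```text
time_s: 10.95
eef_pos: [624.9, -175.7, 36.4]
tcp_rot: [0.142, -3.135, -0.001]
force: [-7.1, -1.5, 1.6]
grip_width: 19.6
grip_force: 40.0
```

Run:
```python
from h import *
dock('red',z=38,back=0,k=-60.5);held('red')
```

```text
[ 623.74485965 -175.43765223]
t 10.95 at [ 624.9 -175.7   36.4] xang -3.051 j6 -2.05 w 19.6 gf 40.0 -> turn 0.0002 shift [ 1.2  0.3 -1.6]
held red n 4268 top z tool at x=0 -16.5 pitch slope 0.009 centre y by x [np.float64(-0.6), np.float64(-0.39), np.float64(-0.6), np.float64(-0.65), np.float64(-0.44)] rear x 61.8
```

Request:
play_rows --pt "1 0 0.7 0 1" --pt "0 0 0.4 0 1" --pt "0 0 0 0 0.3" --pt "0 0 0 0 0.3" --pt "0 0 0 0 0.3" --pt "0 0 -20 0 0.3" --pt "0 0 -40 0 0.3" --pt "0 0 -50 0 0.3" --pt "0 0 0 0 -1"

```text
time_s: 12.12
eef_pos: [628.3, -176.5, 150.7]
tcp_rot: [-0.141, 3.129, -0.006]
force: [-0.1, -0.1, 0.2]
grip_width: 38.3
grip_force: 0.0
```

Run:
```python
from h import *
for c in ['wrist']:
    im,d,i=snap(c); cv2.imwrite("pics/w4.png",im)
    for k in HSV:
        for z in (20,52):
            for b in blobs(im,k,i,z,150): 
                if b[2]>50: print(k,z,b)
go(467,-55,180,0.09)
```

```text
red 20 (array([ 616.4, -176.9]), np.float64(0.094), 99.4, 60.1, array([256., 167.]), np.int32(2833))
red 20 (array([ 696.9, -168.2]), np.float64(-1.476), 62.0, 43.0, array([257., 248.]), np.int32(2497))
red 52 (array([ 608.9, -177.7]), np.float64(0.094), 88.4, 53.4, array([256., 167.]), np.int32(2833))
red 52 (array([ 680.4, -169.9]), np.float64(-1.476), 55.1, 38.2, array([257., 248.]), np.int32(2497))
blue 20 (array([672.4, -78.6]), np.float64(-1.485), 60.3, 9.7, array([351., 233.]), np.int32(520))
blue 52 (array([658.7, -90.3]), np.float64(-1.485), 53.6, 8.6, array([351., 233.]), np.int32(520))
green 20 (array([ 676.1, -340.8]), np.float64(-1.469), 63.8, 4.2, array([ 84., 213.]), np.int32(287))
green 20 (array([ 706.3, -350.6]), np.float64(-1.472), 62.1, 42.3, array([ 77., 240.]), np.int32(1085))
green 52 (array([ 662. , -323.3]), np.float64(-1.469), 56.7, 3.8, array([ 84., 213.]), np.int32(287))
green 52 (array([ 688.8, -332. ]), np.float64(-1.472), 55.2, 37.6, array([ 77., 240.]), np.int32(1085))
t 12.18 at [ 626.9 -175.9  147.9] xang -3.051 j6 -2.05 w 41.6 gf 0.0 -> turn 0.0004 shift [148.2 134.7 -33.1]
```

Request:
play_rows --pt "38 34 -10 0 -1" --pt "38 34 -10 0 -1" --pt "38 34 -10 0 -1" --pt "36 33 -3 0 -1" --pt "0 0 0 0 -1" --pt "0 0 0 0 -1" --pt "0 0 0 0 -1"

```text
time_s: 13.05
eef_pos: [464.8, -55.2, 178.0]
tcp_rot: [0.141, -3.138, -0.0]
force: [-0.8, 1.3, 0.8]
grip_width: 91.5
grip_force: 0.0
```

```bash
cat >> h.py <<'E'
def grasp(col,near,g=20,z=2.6):
    near=np.array(near,float); im,d,i,m0,v=scraper(col,near); c=m0+v*1.0
    go(*(c+v*g),z,np.arctan2(v[1],v[0]))
E
python3 - <<'E'
from h import *
scraper('green',np.array([443,-56]))
E
```

```text
green n 1584 zmed 19.2 rect [434.6 -54.4] 83.0 18.6 mean [433.3 -54.4] ang 0.026 t [-39.4  41.9] s [-8.8  0.   8.8]
```

Request:
play_rows --pt "0 0 0 0.065 -0.3" --pt "10 1.5 40 0 -0.3" --pt "0 0 40 0 -0.3" --pt "0 0 40 0 -0.3" --pt "0 0 28 0 -0.3" --pt "0 0 15 0 -0.3" --pt "0 0 12 0 -0.3" --pt "0 0 0 0 -0.3"

```text
time_s: 14.1
eef_pos: [453.9, -53.5, 2.8]
tcp_rot: [0.039, -3.14, -0.001]
force: [0.1, 0.4, -0.3]
grip_width: 59.8
grip_force: 0.0
```

Request:
play_rows --pt "0 0 0 0 1" --pt "0 0 0 0 1" --pt "0 0 0 0 1" --pt "0 0 0 0 1" --pt "0 0 0 0 1" --pt "0 0 -15 0 1" --pt "0 0 -30 0 1" --pt "0 0 -40 0 1" --pt "0 0 -10 0 1" --pt "0 0 0 0 1"

```text
time_s: 15.35
eef_pos: [454.0, -53.4, 98.6]
tcp_rot: [-0.04, 3.141, -0.0]
force: [-0.4, -1.2, -1.0]
grip_width: 19.6
grip_force: 40.0
```

Run:
```python
from h import *
held('green'); dock('green',k=-59.5,z=98)
```

```text
held green n 4030 top z tool at x=0 -15.6 pitch slope 0.002 centre y by x [np.float64(-0.46), np.float64(-0.72), np.float64(-0.71), np.float64(-0.56), np.float64(-0.72)] rear x 60.8
[ 548.70506641 -335.23684311]
t 15.4 at [453.5 -53.3  97.8] xang -3.116 j6 -1.88 w 19.9 gf 40.0 -> turn -0.0648 shift [ -69.5 -289.4   -0.4]
```

Request:
play_rows --pt "0 0 0 -0.065 1" --pt "-12 -48 0 0 1" --pt "-12 -48 0 0 1" --pt "-12 -48 0 0 1" --pt "-12 -48 0 0 1" --pt "-12 -48 0 0 1" --pt "-9.5 -49.5 0 0 1" --pt "0 0 30 0 1" --pt "0 0 0 0 1" --pt "0 0 0 0 1"

```text
time_s: 16.65
eef_pos: [549.1, -334.8, 68.0]
tcp_rot: [0.143, -3.137, -0.002]
force: [0.1, 0.3, -1.1]
grip_width: 20.0
grip_force: 40.0
```

Run:
```python
from h import *
held('green'); dock('green',k=-60.5,z=39)
im,d,i=snap("scene"); a=im[200:370,180:330]; cv2.imwrite("pics/s5.png",cv2.resize(a,None,fx=3.5,fy=3.5,interpolation=cv2.INTER_CUBIC))
```

```text
held green n 4081 top z tool at x=0 -15.6 pitch slope 0.003 centre y by x [np.float64(-0.6), np.float64(-0.64), np.float64(-0.64), np.float64(-0.67), np.float64(-0.67)] rear x 60.9
[ 547.70911368 -335.32672165]
t 16.7 at [ 549.6 -335.    68.9] xang -3.051 j6 -2.33 w 19.6 gf 40.0 -> turn 0.001 shift [ 2.  -0.2 29.9]
```

Request:
play_rows --pt "0 0 29 0 1" --pt "0 0 0 0 1" --pt "-15 0 0 0 1" --pt "-15 0 0 0 1" --pt "-8 0 0 0 1" --pt "-8 0 0 0 1" --pt "0 0 0 0 1"

```text
time_s: 17.62
eef_pos: [595.6, -331.2, 39.9]
tcp_rot: [-0.142, 3.138, -0.0]
force: [-0.5, 0.7, -0.7]
grip_width: 19.8
grip_force: 40.0
```

Request:
play_rows --pt "-10 0 0 0 1" --pt "-10 0 0 0 1" --pt "-8 0 0 0 1" --pt "-6 0 0 0 1" --pt "-3 0 1 0 1" --pt "0 0 0 0 1"

```text
time_s: 18.38
eef_pos: [632.0, -327.9, 38.3]
tcp_rot: [0.142, -3.138, -0.0]
force: [0.8, 0.2, -1.8]
grip_width: 19.7
grip_force: 40.0
```

Request:
play_rows --pt "-2 0 0.5 0 1" --pt "-1.5 0 0 0 1" --pt "0 0 0 0 1"

```text
time_s: 18.75
eef_pos: [635.6, -327.7, 38.2]
tcp_rot: [-0.142, 3.138, 0.0]
force: [0.5, -0.5, -0.6]
grip_width: 19.5
grip_force: 40.0
```

Request:
play_rows --pt "-1 0 0 0 1" --pt "-1 0 0 0 1" --pt "0 0 0 0 1"

```text
time_s: 19.12
eef_pos: [637.6, -327.5, 38.1]
tcp_rot: [-0.142, 3.138, 0.0]
force: [-0.3, -0.4, -0.9]
grip_width: 19.5
grip_force: 40.0
```

Run:
```python
from h import *
print(robot.read_state()['force'].round(1));held('green'); dock('green',k=-60.5,back=0,z=38)
```

```text
[-0.3 -0.4 -0.9]
held green n 4069 top z tool at x=0 -15.6 pitch slope 0.003 centre y by x [np.float64(-0.38), np.float64(-0.63), np.float64(-0.45), np.float64(-0.64), np.float64(-0.67)] rear x 60.9
[ 637.34485965 -327.23765223]
t 19.18 at [ 637.5 -327.5   38.1] xang -3.051 j6 -2.24 w 19.3 gf 40.0 -> turn 0.0002 shift [0.1 0.3 0.1]
```

Request:
play_rows --pt "-1 0 0 0 1" --pt "-1 0 0 0 1" --pt "0 0 0 0 1"

```text
time_s: 19.55
eef_pos: [638.2, -327.5, 37.9]
tcp_rot: [0.141, -3.136, -0.001]
force: [-6.2, 0.1, 0.9]
grip_width: 19.9
grip_force: 40.0
```

Request:
play_rows --pt "1 0 0.8 0 1" --pt "0 0 0.5 0 1" --pt "0 0 0 0 0.3" --pt "0 0 0 0 0.3" --pt "0 0 0 0 0.3" --pt "0 0 -20 0 0.3" --pt "0 0 -40 0 0.3" --pt "0 0 -50 0 0.3" --pt "0 0 -30 0 -1"

```text
time_s: 20.68
eef_pos: [639.5, -327.9, 182.0]
tcp_rot: [-0.142, 3.133, -0.005]
force: [0.7, -0.7, -0.3]
grip_width: 37.9
grip_force: 0.0
```

Run:
```python
from h import *
im,d,i=snap("top")
for k in ('yellow','blue'):
    for b in blobs(im,k,i,20): 
        if 50<b[2]<110 and b[3]<40: print(k,b)
go(480,57,180,0.2)
```

```text
yellow (array([475.9,  56.9]), np.float64(0.301), 74.6, 27.8, array([244., 184.]), np.int32(130))
blue (array([443.2, 153.1]), np.float64(0.11), 88.6, 28.0, array([217., 197.]), np.int32(128))
t 20.73 at [ 640.6 -328.7  186.1] xang -3.051 j6 -2.24 w 41.6 gf 0.0 -> turn -0.1096 shift [ 80.8 409.9   2.1]
```

Request:
play_rows --pt "0 0 0 -0.11 -1" --pt "10 51 0 0 -1" --pt "10 51 0 0 -1" --pt "10 51 0 0 -1" --pt "10 51 0 0 -1" --pt "10 51 0 0 -1" --pt "10 51 0 0 -1" --pt "10 51 0 0 -1" --pt "10 51 0 0 -1" --pt "0 0 0 0 -1"

```text
time_s: 21.98
eef_pos: [477.9, 59.1, 178.1]
tcp_rot: [-0.321, 3.124, 0.001]
force: [0.0, -0.4, 0.4]
grip_width: 92.0
grip_force: 0.0
```

```bash
sed -i 's/c=m0+v\*1.0/c=m0+v*1.3/' h.py
python3 - <<'E'
from h import *
grasp('yellow',[466,55])
E
```

```text
yellow n 163 zmed 18.5 rect [486.5  57.5] 24.1 7.8 mean [486.6  57.4] ang 0.22 t [-11.6  11.9] s [-3.4 -0.2  3.8]
t 22.02 at [479.   57.6 178. ] xang -2.938 j6 -1.81 w 91.7 gf 0.0 -> turn -0.0171 shift [-28.3  -1.7 175.5]
```

Run:
```python
from h import *
im,d,i=snap("wrist"); cv2.imwrite("pics/w6.png",im)
h=cv2.cvtColor(im,cv2.COLOR_BGR2HSV)
P=project(np.array([[440,50,20],[455,52,20],[470,55,20],[480,57,20],[490,59,20]]),i).round().astype(int); print(P.tolist())
for p in P: print(h[p[1],p[0]], cloud(p,d,i).round(0))
```

```text
[[255, 135], [254, 150], [254, 166], [254, 176], [254, 185]]
[ 31 156 186] [[440.  50.  19.]]
[ 31 157 185] [[455.  52.  20.]]
[ 21 172 162] [[470.  55.  19.]]
[ 27 161 174] [[481.  57.  18.]]
[ 31 156 188] [[490.  59.  19.]]
```

View pics/w6.png

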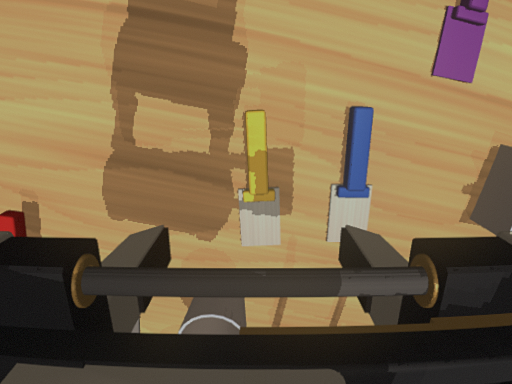

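```bash
cat >> h.py <<'E'
def byheight(near,g=20,z=2.6):
    im,d,i=snap("wrist"); ys,xs=np.where(d>0); P=cloud(np.c_[xs,ys],d,i)
    k=(abs(P[:,2]-19.5)<3.5)&(np.hypot(*(P[:,:2]-near).T)<75); m=np.zeros(d.shape,np.uint8); m[ys[k],xs[k]]=255
    m=cv2.morphologyEx(m,cv2.MORPH_OPEN,np.ones((5,5))); n,l,st,ce=cv2.connectedComponentsWithStats(m)
    b=1+np.argmax(st[1:,4]); ys,xs=np.where(l==b); Q=plane(np.c_[xs,ys],i,20.)[:,:2]; m0=Q.mean(0)
    v=np.linalg.svd(Q-m0,full_matrices=False)[2][0]; v=v*np.sign(v[0]); n=np.array([-v[1],v[0]])
    t=(Q-m0)@v; s=(Q-m0)@n; a,b2=np.percentile(t,[.5,99.5]); c=m0+v*(a+b2)/2+n*np.percentile(s,[3,97]).mean()
    print('n',len(Q),'c',c.round(1),'ang',np.arctan2(v[1],v[0]).round(3),'len',(b2-a).round(1),'wid',np.ptp(np.percentile(s,[2,98])).round(1)); go(*(c+v*g),z,np.arctan2(v[1],v[0]))
E
python3 - <<'E'
from h import *
byheight([460,54])
E
```

```text
n 1643 c [457.2  55.1] ang 0.252 len 82.3 wid 18.8
t 22.12 at [479.8  55.9 177.6] xang -2.941 j6 -1.81 w 91.7 gf 0.0 -> turn -0.0519 shift [  2.3   5.  175. ]
```

Request:
play_rows --pt "0 0 0 -0.052 -0.3" --pt "2 5 40 0 -0.3" --pt "0 0 40 0 -0.3" --pt "0 0 40 0 -0.3" --pt "0 0 28 0 -0.3" --pt "0 0 15 0 -0.3" --pt "0 0 12 0 -0.3" --pt "0 0 0 0 -0.3"

```text
time_s: 23.12
eef_pos: [475.9, 60.6, 1.6]
tcp_rot: [0.394, -3.116, -0.0]
force: [-0.8, -1.3, 0.1]
grip_width: 59.4
grip_force: 0.0
```

Run:
```python
from h import *
v=np.array([np.cos(.252),np.sin(.252)]); p=np.array([457.2,55.1])+20*v
go(*p,2.6,.252)
```

```text
t 23.12 at [475.9  60.6   1.6] xang -2.89 j6 -1.86 w 59.4 gf 0.0 -> turn -0.0003 shift [-0.5 -0.6 -1. ]
```

Request:
play_rows --pt "0 0 -1 0 1" --pt "0 0 0 0 1" --pt "0 0 0 0 1" --pt "0 0 0 0 1" --pt "0 0 0 0 1" --pt "0 0 -15 0 1" --pt "0 0 -35 0 1" --pt "0 0 -45 0 1" --pt "0 0 -20 0 1" --pt "0 0 0 0 1"

```text
time_s: 24.38
eef_pos: [476.7, 60.9, 119.8]
tcp_rot: [-0.395, 3.113, -0.001]
force: [-0.2, 0.2, -1.4]
grip_width: 19.7
grip_force: 40.0
```

```bash
sed -i 's/m=mask(im,col); ys,xs=np.where(m>0); px=np.c_\[xs,ys\]; px=px/m=mask(im,col) if col!="yellow" else np.where(d>0,255,0); ys,xs=np.where(m>0); px=np.c_[xs,ys]; px=px/' h.py
python3 - <<'E'
from h import *
held('yellow'); dock('yellow',k=-59.5,z=118)
E
```

```text
held yellow n 4155 top z tool at x=0 -16.5 pitch slope 0.006 centre y by x [np.float64(-0.19), np.float64(-0.01), np.float64(-0.01), np.float64(0.17), np.float64(-0.03)] rear x 60.3
[ 541.90506641 -259.43684311]
t 24.43 at [475.8  60.9 118.4] xang -2.889 j6 -1.86 w 19.9 gf 40.0 -> turn 0.1622 shift [ -37.  -325.     0.5]
```

Request:
play_rows --pt "0 0 0 0.162 1" --pt "-5 -46 0 0 1" --pt "-5 -46 0 0 1" --pt "-5 -46 0 0 1" --pt "-5 -47 0 0 1" --pt "-5 -46 0 0 1" --pt "-5 -47 0 0 1" --pt "-7 -47 0 0 1" --pt "0 0 40 0 1" --pt "0 0 10 0 1"

```text
time_s: 25.68
eef_pos: [539.3, -258.4, 63.7]
tcp_rot: [0.14, -3.132, -0.008]
force: [-0.7, 0.2, -0.1]
grip_width: 19.7
grip_force: 40.0
```

Run:
```python
from h import *
robot.read_camera('top');robot.read_camera('top');held('yellow'); dock('yellow',k=-59.5,z=38.5)
```

```text
held yellow n 4163 top z tool at x=0 -16.4 pitch slope 0.004 centre y by x [np.float64(-0.36), np.float64(-0.19), np.float64(-0.16), np.float64(0.02), np.float64(-0.22)] rear x 60.2
[ 541.90506641 -259.43684311]
t 25.82 at [ 541.6 -258.7   67.3] xang -3.051 j6 -2.24 w 19.5 gf 40.0 -> turn 0.0009 shift [-0.3 -0.8 28.8]
```

Request:
play_rows --pt "0 -0.7 29 0 1" --pt "0 0 0 0 1" --pt "-15 0 0 0 1" --pt "-15 0 0 0 1" --pt "-8 0 0 0 1" --pt "-8 0 0 0 1" --pt "0 0 0 0 1"

```text
time_s: 26.7
eef_pos: [588.2, -255.9, 39.2]
tcp_rot: [-0.142, 3.138, -0.0]
force: [0.2, 0.3, -1.4]
grip_width: 19.5
grip_force: 40.0
```

Request:
play_rows --pt "-10 0 0 0 1" --pt "-10 0 0 0 1" --pt "-8 0 0 0 1" --pt "-7 0 0 0 1" --pt "-5 0 1 0 1" --pt "0 0 0 0 1"

```text
time_s: 27.45
eef_pos: [627.8, -252.3, 37.5]
tcp_rot: [0.142, -3.138, -0.0]
force: [-1.4, 1.5, -1.0]
grip_width: 19.7
grip_force: 40.0
```

Run:
```python
from h import *
print(robot.read_state()['force'].round(1));held('yellow'); dock('yellow',k=-60.7,z=36.5,back=0)
```

```text
[-1.4  1.5 -1. ]
held yellow n 4153 top z tool at x=0 -16.4 pitch slope 0.004 centre y by x [np.float64(-0.35), np.float64(-0.18), np.float64(-0.2), np.float64(0.01), np.float64(-0.22)] rear x 60.2
[ 630.34566911 -251.45562794]
t 27.5 at [ 627.5 -252.3   37.6] xang -3.051 j6 -2.16 w 19.8 gf 40.0 -> turn 0.0004 shift [-2.9  0.6  1.1]
```

Request:
play_rows --pt "-1 0.3 0.5 0 1" --pt "-1 0 0 0 1" --pt "-1 0 0 0 1" --pt "0 0 0 0 1"

```text
time_s: 28.0
eef_pos: [630.4, -251.9, 37.3]
tcp_rot: [0.142, -3.138, -0.0]
force: [-0.3, -0.8, -1.5]
grip_width: 19.6
grip_force: 40.0
```

Request:
play_rows --pt "-1 0 0 0 1" --pt "-1 0 0 0 1" --pt "0 0 0 0 1"

```text
time_s: 28.38
eef_pos: [630.5, -252.0, 37.0]
tcp_rot: [0.141, -3.134, -0.001]
force: [-8.9, -1.3, 1.9]
grip_width: 19.6
grip_force: 40.0
```

Yellow has reached the end wall. I'll release it and check where the blue one is.

Request:
play_rows --pt "1.5 0 0.6 0 1" --pt "0 0 0.4 0 1" --pt "0 0 0 0 0.3" --pt "0 0 0 0 0.3" --pt "0 0 0 0 0.3" --pt "0 0 -20 0 0.3" --pt "0 0 -40 0 0.3" --pt "0 0 -50 0 0.3" --pt "0 0 -33 0 -1"

```text
time_s: 29.5
eef_pos: [631.9, -252.0, 182.3]
tcp_rot: [-0.142, 3.135, -0.002]
force: [-0.1, -0.6, -0.9]
grip_width: 37.9
grip_force: 0.0
```

Run:
```python
from h import *
im,d,i=snap("top")
for k in ('blue',):
    for b in blobs(im,k,i,20): 
        if 50<b[2]<110 and b[3]<40: print(k,b)
go(460,156,180,0.25)
```

```text
blue (array([443.5, 153.1]), np.float64(0.284), 89.7, 27.7, array([217., 196.]), np.int32(129))
t 29.55 at [ 633.4 -252.8  186.9] xang -3.051 j6 -2.15 w 41.7 gf 0.0 -> turn -0.1596 shift [ 66.9 439.    3.4]
```

Request:
play_rows --pt "0 0 0 -0.16 -1" --pt "8 49 0 0 -1" --pt "8 49 0 0 -1" --pt "8 49 0 0 -1" --pt "8 49 0 0 -1" --pt "8 49 0 0 -1" --pt "8 49 0 0 -1" --pt "8 49 0 0 -1" --pt "8 48 3 0 -1" --pt "3 48 0 0 -1"

```text
time_s: 30.8
eef_pos: [456.6, 158.4, 176.4]
tcp_rot: [-0.392, 3.117, 0.0]
force: [0.7, 0.2, -0.5]
grip_width: 91.6
grip_force: 0.0
```

Request:
play_rows --pt "0 0 0 0 -1" --pt "0 0 0 0 -1" --pt "0 0 0 0 -1"

```text
time_s: 31.18
eef_pos: [458.0, 156.0, 176.3]
tcp_rot: [-0.39, 3.117, -0.0]
force: [-0.4, 0.0, -0.2]
grip_width: 91.8
grip_force: 0.0
```

Run:
```python
from h import *
scraper('blue',np.array([440,152])); byheight([437,152])
```

```text
blue n 1281 zmed 19.3 rect [432.8 154.6] 82.7 18.0 mean [427.5 153. ] ang 0.165 t [-35.2  44.8] s [-8.3 -0.3  8.9]
n 1648 c [432.4 154.7] ang 0.194 len 82.2 wid 18.5
t 31.27 at [457.9 156.  176.3] xang -2.893 j6 -1.65 w 92.0 gf 0.0 -> turn 0.0549 shift [  5.3   3.7 173.7]
```

Request:
play_rows --pt "0 0 0 0.055 -0.3" --pt "5.5 3.5 40 0 -0.3" --pt "0 0 40 0 -0.3" --pt "0 0 40 0 -0.3" --pt "0 0 28 0 -0.3" --pt "0 0 14 0 -0.3" --pt "0 0 12 0 -0.3" --pt "0 0 0 0 -0.3"

```text
time_s: 32.28
eef_pos: [451.4, 159.1, 2.2]
tcp_rot: [0.306, -3.126, -0.0]
force: [0.1, 0.3, -0.0]
grip_width: 59.8
grip_force: 0.0
```

Run:
```python
from h import *
v=np.array([np.cos(.194),np.sin(.194)]); p=np.array([432.4,154.7])+20*v
go(*p,2.6,.194)
```

```text
t 32.27 at [451.4 159.1   2.2] xang -2.947 j6 -1.59 w 59.8 gf 0.0 -> turn 0.0009 shift [-0.5 -0.7 -0.4]
```

Request:
play_rows --pt "0 0 0 0 1" --pt "0 0 0 0 1" --pt "0 0 0 0 1" --pt "0 0 0 0 1" --pt "0 0 0 0 1" --pt "0 0 -15 0 1" --pt "0 0 -35 0 1" --pt "0 0 -45 0 1" --pt "0 0 -25 0 1" --pt "0 0 0 0 1"

```text
time_s: 33.52
eef_pos: [452.6, 159.6, 124.7]
tcp_rot: [-0.306, 3.122, 0.001]
force: [0.1, -0.1, -1.8]
grip_width: 19.9
grip_force: 40.0
```

Run:
```python
from h import *
held('blue'); dock('blue',k=-59.5,z=122)
```

```text
held blue n 3875 top z tool at x=0 -16.9 pitch slope -0.001 centre y by x [np.float64(-0.27), np.float64(-0.28), np.float64(-0.27), np.float64(-0.31), np.float64(-0.13)] rear x 60.0
[ 528.10506641 -108.13684311]
t 33.58 at [451.6 159.3 123.1] xang -2.946 j6 -1.59 w 19.6 gf 40.0 -> turn 0.1053 shift [ -52.2 -273.3    1.2]
```

Request:
play_rows --pt "0 0 0 0.105 1" --pt "-9 -45 0 0 1" --pt "-9 -45 0 0 1" --pt "-9 -46 0 0 1" --pt "-9 -46 0 0 1" --pt "-9 -46 0 0 1" --pt "-7 -45 0 0 1" --pt "0 0 40 0 1" --pt "0 0 15 0 1" --pt "0 0 0 0 1"

```text
time_s: 34.83
eef_pos: [526.5, -107.0, 65.7]
tcp_rot: [0.142, -3.134, -0.003]
force: [0.4, -0.5, -0.2]
grip_width: 19.5
grip_force: 40.0
```

Run:
```python
from h import *
robot.read_camera('top');robot.read_camera('top');held('blue'); dock('blue',k=-59.5,z=38.3)
```

```text
held blue n 3763 top z tool at x=0 -16.8 pitch slope -0.001 centre y by x [np.float64(-0.38), np.float64(-0.61), np.float64(-0.61), np.float64(-0.93), np.float64(-1.33)] rear x 59.8
[ 528.10506641 -108.13684311]
t 34.98 at [ 528.4 -107.5   68.2] xang -3.05 j6 -2.01 w 19.9 gf 40.0 -> turn 0.0012 shift [ 0.4 -0.6 29.9]
```

Request:
play_rows --pt "0 -1 29.5 0 1" --pt "0 0 0 0 1" --pt "-15 0 0 0 1" --pt "-15 0 0 0 1" --pt "-8 0 0 0 1" --pt "-8 0 0 0 1" --pt "0 0 0 0 1"

```text
time_s: 35.85
eef_pos: [574.1, -104.7, 38.1]
tcp_rot: [-0.142, 3.138, -0.0]
force: [0.7, -0.5, -1.4]
grip_width: 19.3
grip_force: 40.0
```

Run:
```python
from h import *
print(robot.read_state()['force'].round(1));held('blue'); dock('blue',k=-61.2,z=36.5,back=0)
```

```text
[ 0.7 -0.5 -1.4]
held blue n 3814 top z tool at x=0 -16.9 pitch slope -0.001 centre y by x [np.float64(-0.39), np.float64(-0.63), np.float64(-0.62), np.float64(-0.94), np.float64(-1.14)] rear x 59.9
[ 616.04769274 -100.20056721]
t 35.9 at [ 573.6 -104.7   38. ] xang -3.051 j6 -1.97 w 19.6 gf 40.0 -> turn 0.0005 shift [-42.7   0.7   1.5]
```

Request:
play_rows --pt "-10 0 0 0 1" --pt "-10 0 0 0 1" --pt "-8 0 0 0 1" --pt "-7 0 0 0 1" --pt "-4 0 1 0 1" --pt "0 0 0 0 1"

```text
time_s: 36.65
eef_pos: [612.6, -101.2, 36.6]
tcp_rot: [0.142, -3.138, -0.0]
force: [-0.5, 1.1, -1.2]
grip_width: 19.7
grip_force: 40.0
```

Request:
play_rows --pt "-1 0 0.3 0 1" --pt "-1 0 0 0 1" --pt "0 0 0 0 1"

```text
time_s: 37.02
eef_pos: [614.5, -101.1, 36.6]
tcp_rot: [-0.142, 3.138, 0.0]
force: [-0.0, -0.0, -0.6]
grip_width: 19.6
grip_force: 40.0
```

Request:
play_rows --pt "-1 0 0 0 1" --pt "-1 0 0 0 1" --pt "0 0 0 0 1"

```text
time_s: 37.4
eef_pos: [616.5, -100.9, 36.5]
tcp_rot: [-0.142, 3.138, 0.0]
force: [0.6, 0.5, -0.7]
grip_width: 19.7
grip_force: 40.0
```

Request:
play_rows --pt "-1 0 0 0 1" --pt "-1 0 0 0 1" --pt "0 0 0 0 1"

```text
time_s: 37.78
eef_pos: [616.7, -100.8, 36.1]
tcp_rot: [0.142, -3.134, -0.001]
force: [-5.9, -1.5, 1.0]
grip_width: 19.9
grip_force: 40.0
```

Run:
```python
from h import *
print(robot.read_state()['force'].round(1));held('blue'); dock('blue',k=-61.2,z=36.5,back=0)
```

```text
[-5.9 -1.5  1. ]
held blue n 3774 top z tool at x=0 -16.8 pitch slope 0.002 centre y by x [np.float64(-0.39), np.float64(-0.63), np.float64(-0.67), np.float64(-1.11), np.float64(-1.32)] rear x 59.9
[ 616.04769274 -100.20056721]
t 37.83 at [ 616.7 -100.8   36.1] xang -3.051 j6 -1.94 w 19.8 gf 40.0 -> turn 0.0003 shift [ 0.6  0.7 -0.4]
```

Blue is home too. I'll release it, rise, and head to the basket (bar at about (445,374), along y).

Request:
play_rows --pt "1.2 0 0.4 0 1" --pt "0 0 0.3 0 1" --pt "0 0 0 0 0.3" --pt "0 0 0 0 0.3" --pt "0 0 0 0 0.3" --pt "0 0 -20 0 0.3" --pt "0 0 -40 0 0.3" --pt "0 0 -50 0 0.3" --pt "0 0 -50 0 -1" --pt "0 0 -50 0 -1"

```text
time_s: 39.08
eef_pos: [617.3, -100.7, 247.7]
tcp_rot: [-0.142, 3.137, -0.0]
force: [0.5, -0.1, 1.0]
grip_width: 47.4
grip_force: 0.0
```

Run:
```python
from h import *
im,d,i=snap("wrist"); cv2.imwrite("pics/w7.png",im)
ys,xs=np.where(d>0); P=cloud(np.c_[xs,ys],d,i); hsv=cv2.cvtColor(im,cv2.COLOR_BGR2HSV)[ys,xs]
u=np.array([np.cos(.09),np.sin(.09)]); n=np.array([-u[1],u[0]])
for col,C in {'blue':(677,-94.7),'red':(684,-170.0),'yellow':(690.8,-246),'green':(697.6,-321.8)}.items():
    r=P[:,:2]-C; a=r@u; b=r@n; k=(abs(P[:,2]-52)<4)&(a>-130)&(a<-44)&(abs(b)<25)
    if k.sum()>50: print(col,k.sum(),'handle mid x',((np.percentile(a[k],1)+np.percentile(a[k],99))/2).round(1),np.percentile(a[k],[1,99]).round(1),'y',np.percentile(b[k],[2,50,98]).round(1),'z',np.median(P[k,2]).round(1),'slope',np.polyfit(a[k],b[k],1)[0].round(3))
go(445,374,230,np.pi/2)
```

```text
blue 1265 handle mid x -82.8 [-120.9  -44.8] y [-10.5  -0.7   8.3] z 51.3 slope 0.001
red 1247 handle mid x -83.0 [-121.1  -44.8] y [-10.2  -0.5   8.7] z 51.4 slope 0.001
yellow 1206 handle mid x -82.9 [-120.9  -44.8] y [-9.7  0.4  9.2] z 51.5 slope -0.003
green 1134 handle mid x -82.5 [-120.1  -44.8] y [-9.7  0.9  9.5] z 51.4 slope 0.006
t 39.12 at [ 619.8 -101.4  255.6] xang -3.051 j6 -1.95 w 51.3 gf 0.0 -> turn -1.4804 shift [-475.5  175.1   21.8]
```

Request:
play_rows --pt "0 0 0 0.166 -1" --pt "0 0 0 0.166 -1" --pt "0 0 0 0.166 -1" --pt "0 0 0 0.166 -1" --pt "0 0 0 0.166 -1" --pt "0 0 0 0.166 -1" --pt "0 0 0 0.166 -1" --pt "0 0 0 0.166 -1" --pt "0 0 0 0.166 -1" --pt "0 0 0 0.166 -1"

```text
time_s: 40.38
eef_pos: [617.5, -100.8, 245.7]
tcp_rot: [2.226, 2.216, 0.001]
force: [-0.1, 0.5, -0.3]
grip_width: 92.0
grip_force: 0.0
```

Request:
play_rows --pt "25 -18 2 0 -1" --pt "50 -18 2 0 -1" --pt "50 -18 2 0 -1" --pt "50 -18 2 0 -1" --pt "50 -18 2 0 -1" --pt "50 -18 3 0 -1" --pt "50 -18 3 0 -1" --pt "50 -18 3 0 -1" --pt "50 -18 3 0 -1" --pt "50 -13 4 0 -1"

```text
time_s: 41.62
eef_pos: [441.1, 375.8, 220.0]
tcp_rot: [2.22, 2.223, 0.002]
force: [0.7, -0.1, -0.4]
grip_width: 92.0
grip_force: 0.0
```

Request:
play_rows --pt "0 0 0 0 -1" --pt "0 0 0 0 -1" --pt "0 0 0 0 -1"

```text
time_s: 42.0
eef_pos: [442.4, 373.0, 220.0]
tcp_rot: [2.222, 2.221, 0.0]
force: [0.7, 0.3, -1.0]
grip_width: 91.9
grip_force: 0.0
```

```bash
cat >> h.py <<'E'
def seg(P,lo,hi,box):
    k=(P[:,2]>lo)&(P[:,2]<hi)&(P[:,0]>box[0])&(P[:,0]<box[1])&(P[:,1]>box[2])&(P[:,1]<box[3]); return P[k]
def line(Q):
    m=Q[:,:2].mean(0); v=np.linalg.svd(Q[:,:2]-m,full_matrices=False)[2][0]; v=v*(1 if v[np.argmax(abs(v))]>0 else -1)
    t=(Q[:,:2]-m)@v; a,b=np.percentile(t,[.5,99.5]); s=(Q[:,:2]-m)@[-v[1],v[0]]
    print('n',len(Q),'mid',(m+v*(a+b)/2).round(1),'mean',m.round(1),'len',round(b-a,1),'wid',np.ptp(np.percentile(s,[2,98])).round(1),'ang',np.arctan2(v[1],v[0]).round(3),'z',np.percentile(Q[:,2],[5,50,95]).round(1))
E
python3 - <<'E'
from h import *
im,d,i=snap("wrist"); cv2.imwrite("pics/w8.png",im); ys,xs=np.where(d>0); P=cloud(np.c_[xs,ys],d,i)
line(seg(P,120,145,(390,500,290,460))); line(seg(P,45,68,(380,510,290,460)))
im,d,i=snap("top");ys,xs=np.where(d>0); P=cloud(np.c_[xs,ys],d,i)
line(seg(P,120,145,(390,500,290,460)))
go(445,374,230,np.pi/2)
E
```

```text
n 1906 mid [441.4 377.1] mean [441.5 381.2] len 123.5 wid 9.6 ang 1.54 z [130.9 133.7 135.2]
n 5333 mid [441.2 376.2] mean [441.2 375.7] len 123.1 wid 88.7 ang 1.535 z [45.6 47.3 60.2]
n 5 mid [442.7 311.1] mean [442.5 310.9] len 5.2 wid 2.6 ang 0.584 z [123.8 132.7 142.1]
t 42.1 at [442.4 373.  220.1] xang 1.57 j6 0.57 w 91.9 gf 0.0 -> turn -0.0008 shift [ 1.   2.6 -9.9]
```

View pics/w8.png

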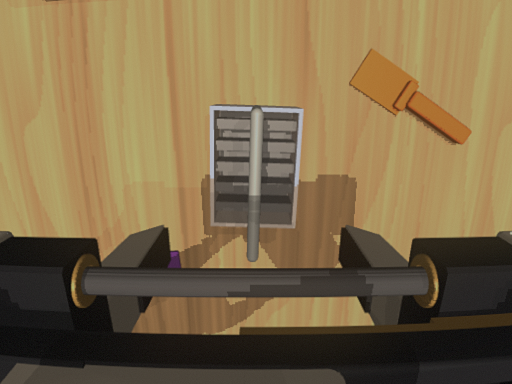

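The wrist view shows the bail's bar running from (256,110) to (252,258) over the basket. Its midpoint is about (441,377) and it runs at 1.54 rad. I'll measure the hook from above before grasping.

Request:
play_rows --pt "-31 31 -14 0 -1" --pt "-31 31 -14 0 -1" --pt "-31 31 -14 0 -1" --pt "-31 31 -14 0 -1" --pt "-31 31 -14 0 -1" --pt "-31 31 -14 0 -1" --pt "0 0 0 0 -1" --pt "0 0 0 0 -1" --pt "0 0 0 0 -1"

```text
time_s: 43.22
eef_pos: [627.2, 189.0, 303.7]
tcp_rot: [-2.219, -2.223, 0.001]
force: [-0.2, 0.3, 0.1]
grip_width: 92.0
grip_force: 0.0
```

Run:
```python
from h import *
im,d,i=snap("wrist"); cv2.imwrite("pics/w9.png",im); ys,xs=np.where(d>0); P=cloud(np.c_[xs,ys],d,i); np.save("pics/hook.npy",P)
go(630,187,300)
print('prong +y');line(seg(P,150,192,(570,686,195,260)))
print('prong -y');line(seg(P,150,192,(570,686,110,180)))
print('posts');line(seg(P,176,192,(684,720,110,260)))
for y0,y1 in ((195,260),(110,180)):
    Q=seg(P,140,195,(570,720,y0,y1)); 
    for x in range(575,715,8):
        q=Q[(Q[:,0]>=x)&(Q[:,0]<x+8)]
        if len(q)>3: print(x,len(q),np.percentile(q[:,2],[50,95]).round(1),np.percentile(q[:,1],[5,50,95]).round(1))
print('foot');line(seg(P,8,16,(640,800,90,290)))
```

```text
t 43.27 at [627.2 189.1 303.8] xang 1.573 j6 0.17 w 91.5 gf 0.0 -> turn 0 shift [-2.1  2.8  3.7]
prong +y
n 1502 mid [634.  224.7] mean [640.  224.6] len 104.0 wid 28.4 ang -0.016 z [157.6 173.2 182.5]
prong -y
n 1241 mid [635.1 155.4] mean [638.1 155.6] len 102.6 wid 19.8 ang 0.053 z [158.5 172.7 181.1]
posts
n 410 mid [689.7 190.8] mean [689.7 190.2] len 84.9 wid 11.6 ang 1.582 z [178.7 184.5 185.6]
575 17 [180.6 181.8] [220.5 223.5 227. ]
583 110 [180.9 182.7] [219.5 224.3 228.2]
591 111 [175.1 178.8] [219.7 224.4 228.4]
599 100 [168.6 172.3] [219.8 224.8 228.6]
607 94 [165.1 166.5] [219.9 224.9 228.9]
615 89 [166.9 168.9] [221.3 225.8 229.2]
623 90 [169.1 170.9] [221.6 225.9 229.3]
631 92 [171.3 172.9] [221.4 225.8 229.7]
639 105 [172.4 174.5] [221.2 226.  229.8]
647 108 [174.  175.7] [220.4 225.8 230.1]
655 108 [175. 177.] [220.6 226.3 230.3]
663 110 [176.3 178.3] [220.8 226.  230.4]
671 113 [177.8 179.4] [221.3 226.7 230.8]
679 343 [158.6 185.3] [198.2 223.6 233.9]
687 366 [158.4 185.2] [197.1 220.1 234.6]
695 12 [170.6 185.2] [195.6 218.2 228.6]
575 5 [180.  180.9] [151.4 152.9 154.5]
583 83 [180.9 182.9] [149.3 154.  157. ]
591 98 [176.3 180.2] [149.3 154.4 157.3]
599 94 [170.2 174.1] [149.5 154.7 157.5]
607 85 [164.8 167.4] [149.2 154.6 157.7]
615 88 [166.1 168.4] [150.  154.7 157.9]
623 84 [168.1 170.2] [149.5 155.1 158.2]
631 82 [170.2 171.8] [150.4 155.1 158.3]
639 95 [172.  173.7] [150.  155.3 158.5]
647 80 [173.4 175. ] [150.8 155.5 158.7]
655 95 [174.8 176.2] [150.3 155.6 158.9]
663 90 [175.9 178.1] [150.4 155.9 159.1]
671 87 [177.4 179. ] [151.5 156.2 159.2]
679 258 [163.2 184.4] [151.6 159.  176.9]
687 336 [167.3 185.2] [150.2 161.6 177.5]
695 67 [158.  185.2] [152.2 164.7 178.1]
foot
n 4275 mid [722.5 192.3] mean [721.8 200.6] len 138.7 wid 87.9 ang 1.648 z [ 9.9 11.4 12.9]
```

View pics/w9.png

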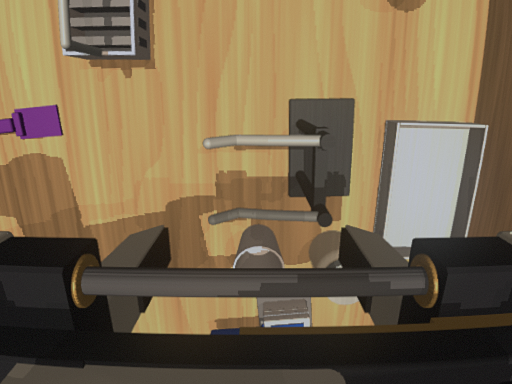

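Request:
play_rows --pt "31 -31 14 0 -1" --pt "31 -31 14 0 -1" --pt "31 -31 14 0 -1" --pt "31 -31 14 0 -1" --pt "31 -31 14 0 -1" --pt "31 -31 14 0 -1" --pt "0 0 0 0.032 -0.3" --pt "0 0 0 0 -0.3" --pt "0 0 0 0 -0.3" --squeeze 50

```text
time_s: 44.4
eef_pos: [442.7, 373.5, 220.3]
tcp_rot: [2.256, 2.186, 0.002]
force: [0.8, 0.5, -0.3]
grip_width: 66.7
grip_force: 0.0
```

Run:
```python
from h import *
im,d,i=snap("wrist"); ys,xs=np.where(d>0); P=cloud(np.c_[xs,ys],d,i)
line(seg(P,120,145,(390,500,290,460))); line(seg(P,52,68,(380,510,290,460)))
go(441.4,376.5,111,1.54)
```

```text
n 1908 mid [441.4 376.9] mean [441.5 381. ] len 123.9 wid 9.4 ang 1.536 z [130.9 133.7 135.3]
n 1838 mid [441.2 376.1] mean [441.2 375.7] len 123.3 wid 89.9 ang 1.556 z [53.8 59.4 60.7]
t 44.45 at [442.7 373.4 220.2] xang 1.539 j6 0.6 w 62.6 gf 0.0 -> turn -0.0012 shift [  3.   -1.5 109.2]
```

Request:
play_rows --pt "3 -1.5 30 0 -0.3" --pt "0 0 30 0 -0.3" --pt "0 0 25 0 -0.3" --pt "0 0 15 0 -0.3" --pt "0 0 9 0 -0.3" --pt "0 0 0 0 0.4" --pt "0 0 0 0 1" --pt "0 0 0 0 1" --pt "0 0 0 0 1" --pt "0 0 0 0 1"

```text
time_s: 45.7
eef_pos: [440.4, 377.1, 111.1]
tcp_rot: [2.255, 2.187, 0.001]
force: [-0.3, -0.4, -0.2]
grip_width: 14.6
grip_force: 0.0
```

Request:
play_rows --pt "0 0 0 0 1" --pt "0 0 0 0 1" --pt "0 0 -5 0 1" --pt "0 0 -10 0 1" --pt "0 0 -20 0 1" --pt "0 0 -20 0 1" --pt "0 0 -20 0 1" --pt "0 0 0 0 1" --pt "0 0 0 0 1"

```text
time_s: 46.82
eef_pos: [440.0, 376.8, 185.2]
tcp_rot: [-2.255, -2.187, 0.002]
force: [0.5, -1.1, -2.4]
grip_width: 8.3
grip_force: 50.0
```

Run:
```python
from h import *
im,d,i=snap("wrist"); ys,xs=np.where(d>0); P=cloud(np.c_[xs,ys],d,i)
line(seg(P,197,216,(390,500,290,460)));line(seg(P,128,143,(380,510,290,460)))
go(441,189.5,186,1.597)
```

```text
n 4254 mid [439.5 390.5] mean [439.7 398. ] len 97.3 wid 22.2 ang 1.541 z [200.4 208.3 210.2]
n 2593 mid [440.7 409.6] mean [440.1 409.6] len 90.3 wid 79.2 ang -0.031 z [130.3 134.1 135.4]
t 46.88 at [439.9 376.7 184.9] xang 1.54 j6 0.61 w 8.7 gf 50.0 -> turn -0.0572 shift [-187.2   -3.8   -1. ]
```

Request:
play_rows --pt "0 0 0 -0.057 1" --pt "-20 0 0 0 1" --pt "-35 0 0 0 1" --pt "-40 0 0 0 1" --pt "-40 0 0 0 1" --pt "-35 0 0 0 1" --pt "-17 -4 0 0 1" --pt "0 0 0 0 1" --pt "0 0 0 0 1"

```text
time_s: 48.0
eef_pos: [441.3, 190.7, 185.9]
tcp_rot: [-2.192, -2.25, -0.001]
force: [0.6, 0.4, -2.3]
grip_width: 8.1
grip_force: 50.0
```

Run:
```python
from h import *
im,d,i=snap("wrist"); cv2.imwrite("pics/w10.png",im); ys,xs=np.where(d>0); P=cloud(np.c_[xs,ys],d,i)
line(seg(P,197,216,(390,500,210,290)));line(seg(P,128,143,(360,530,200,290)))
go(609.5,189.5,186,1.597)
```

```text
n 2191 mid [439.2 231.7] mean [439.2 232.7] len 43.0 wid 9.4 ang 1.599 z [206.1 209.  210.5]
n 2012 mid [439.7 235.6] mean [439.6 235.6] len 90.6 wid 49.9 ang 0.011 z [130.7 134.8 136. ]
t 48.05 at [441.3 190.9 185.8] xang 1.598 j6 0.22 w 8.7 gf 50.0 -> turn 0.0005 shift [-5.800e+00  1.681e+02 -1.000e-01]
```

View pics/w10.png

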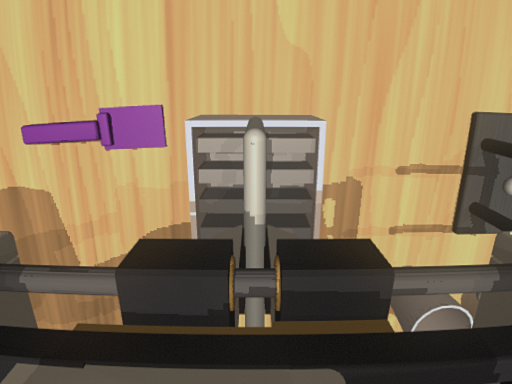

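Request:
play_rows --pt "-1 15 0 0 1" --pt "-1 25 0 0 1" --pt "-1 30 0 0 1" --pt "-1 30 0 0 1" --pt "-1 25 0 0 1" --pt "-1 20 0 0 1" --pt "0 13 0 0 1" --pt "0 10 0 0 1" --pt "0 0 0 0 1" --pt "0 0 0 0 1"

```text
time_s: 49.3
eef_pos: [609.0, 188.5, 185.7]
tcp_rot: [-2.192, -2.25, 0.001]
force: [-0.6, 0.7, -2.0]
grip_width: 8.4
grip_force: 50.0
```

Run:
```python
from h import *
im,d,i=snap("wrist"); cv2.imwrite("pics/w11.png",im); ys,xs=np.where(d>0); P=cloud(np.c_[xs,ys],d,i)
line(seg(P,199,216,(570,650,210,290)))
go(609.5,189.5,151,1.597)
print(robot.read_state()['force'])
im,d,i=snap("scene"); cv2.imwrite("pics/s11.png",cv2.resize(im[100:290,250:400],None,fx=4,fy=3.1))
```

```text
n 2081 mid [606.9 230.7] mean [606.9 231.5] len 40.8 wid 9.4 ang 1.599 z [205.8 208.8 210.2]
t 49.35 at [609.  188.5 185.8] xang 1.597 j6 0.15 w 8.2 gf 50.0 -> turn 0.0001 shift [ 0.9  0.6 34.8]
[ 1.037508    0.84398095 -2.22321625]
```

View pics/s11.png

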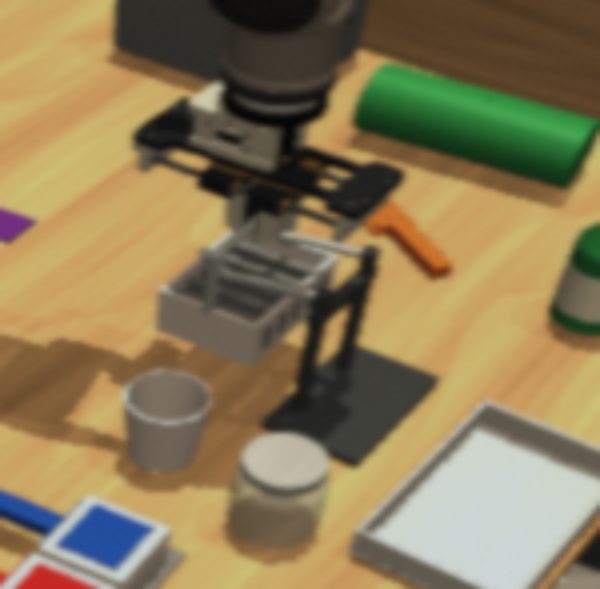

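Request:
play_rows --pt "0 1.5 10 0 1" --pt "0 0 10 0 1" --pt "0 0 6 0 1" --pt "0 0 3 0 1" --pt "0 0 0 0 1" --pt "0 0 0 0 1"

```text
time_s: 50.15
eef_pos: [611.1, 188.5, 157.2]
tcp_rot: [2.192, 2.25, 0.001]
force: [1.1, -0.3, -1.8]
grip_width: 8.5
grip_force: 50.0
```

Request:
play_rows --pt "0 0 2 0 1" --pt "0 0 2 0 1" --pt "0 0 0 0 1"

```text
time_s: 50.52
eef_pos: [610.8, 188.4, 152.7]
tcp_rot: [-2.192, -2.25, -0.0]
force: [-0.2, 0.2, -2.0]
grip_width: 8.4
grip_force: 50.0
```

Request:
play_rows --pt "0 0 1 0 1" --pt "0 0 1 0 1" --pt "0 0 0 0 1"

```text
time_s: 50.9
eef_pos: [611.6, 188.5, 151.7]
tcp_rot: [2.191, 2.249, 0.003]
force: [1.9, -0.7, 3.1]
grip_width: 8.4
grip_force: 50.0
```

Request:
play_rows --pt "0 0 -0.7 0 1" --pt "0 0 0 0 0.6" --pt "0 0 0 0 0.5" --pt "0 0 0 0 0.4" --pt "0 0 0 0 0.4" --pt "0 0 0 0 0.4" --pt "0 0 -10 0 0.4" --pt "0 0 -25 0 0.4" --pt "0 0 -40 0 0.4" --pt "0 0 -40 0 0.4"

```text
time_s: 52.15
eef_pos: [610.8, 188.4, 268.5]
tcp_rot: [2.192, 2.25, 0.001]
force: [0.4, 0.2, -0.5]
grip_width: 27.7
grip_force: 0.0
```

Request:
play_rows --pt "40 -10 -10 0 -1" --pt "10 -10 -10 0 -1" --pt "0 0 0 0 -1" --pt "0 0 0 0 -1" --pt "0 0 0 0 -1"

```text
time_s: 52.78
eef_pos: [589.8, 236.9, 285.8]
tcp_rot: [-2.193, -2.249, 0.002]
force: [-0.7, -0.3, 0.1]
grip_width: 73.0
grip_force: 0.0
```

Run:
```python
from h import *
for _ in range(2):
    im,d,i=snap("wrist"); ys,xs=np.where(d>0); P=cloud(np.c_[xs,ys],d,i)
    line(seg(P,168,180,(602,618,120,195)));line(seg(P,168,180,(600,620,228,255)));line(seg(P,168,180,(600,620,120,255)));line(seg(P,92,106,(540,680,110,265)))
cv2.imwrite("pics/w12.png",im)
u=np.array([np.cos(.09),np.sin(.09)]); n=np.array([-u[1],u[0]])
im,d,i=snap("top")
for k in HSV:
    for b in blobs(im,k,i,52): 
        if 50<b[2]<130 and b[3]<60: print(k,b)
for c,zz in (((640,45),90),((745,30),100)):
    ys,xs=np.where(d>0); P=cloud(np.c_[xs,ys],d,i); Q=seg(P,zz-10,zz+8,(c[0]-60,c[0]+60,c[1]-55,c[1]+55))
    if len(Q): print(Q.mean(0).round(0),cv2.minEnclosingCircle(Q[:,:2].astype(np.float32)))
go(600,189.5,300)
im,d,i=snap("scene"); cv2.imwrite("pics/s12.png",cv2.resize(im[110:370,190:390],None,fx=3,fy=2.3))
```

```text
n 398 mid [611.3 174.8] mean [611.4 176.1] len 39.5 wid 10.6 ang 1.556 z [171.6 174.6 176. ]
n 305 mid [609.7 239.7] mean [609.7 239.8] len 23.6 wid 11.5 ang 1.538 z [170.8 174.2 175.9]
n 1148 mid [610.4 203.4] mean [610.3 207.1] len 95.1 wid 14.2 ang 1.595 z [170.4 174.3 175.9]
n 1541 mid [611.4 188.2] mean [611.4 188.8] len 125.7 wid 89.6 ang 1.605 z [ 94.4 100.  101.4]
n 395 mid [611.4 175. ] mean [611.4 176.1] len 39.2 wid 10.0 ang 1.557 z [171.3 174.3 175.9]
n 306 mid [609.6 239.7] mean [609.7 239.9] len 23.5 wid 11.6 ang 1.541 z [170.4 174.2 175.8]
n 1145 mid [610.4 203.7] mean [610.3 207.2] len 94.8 wid 14.1 ang 1.597 z [170.3 174.3 175.9]
n 1548 mid [611.4 188.2] mean [611.4 188.8] len 125.7 wid 89.8 ang 1.611 z [ 94.  100.  101.6]
red (array([ 611.9, -179.4]), np.float64(0.199), 88.3, 35.4, array([309., 136.]), np.int32(152))
blue (array([684.4, -97.2]), np.float64(-1.474), 50.4, 44.9, array([282., 118.]), np.int32(183))
blue (array([ 605.2, -104.3]), np.float64(0.196), 86.8, 30.6, array([287., 140.]), np.int32(134))
yellow (array([ 618. , -255.5]), np.float64(0.099), 86.1, 32.6, array([330., 132.]), np.int32(152))
green (array([833.9, 454.5]), np.float64(0.147), 58.5, 31.8, array([122.,  97.]), np.int32(103))
green (array([ 704.9, -325.1]), np.float64(-1.464), 51.6, 46.2, array([346., 106.]), np.int32(182))
green (array([ 625.6, -330.2]), np.float64(0.025), 87.8, 29.5, array([351., 128.]), np.int32(145))
[637.  46.  89.] ((635.3560180664062, 46.21232986450195), 33.752220153808594)
[748.  29. 101.] ((748.7108154296875, 28.6208438873291), 33.42570114135742)
t 52.92 at [589.8 237.3 286.1] xang 1.596 j6 0.24 w 85.0 gf 0.0 -> turn 0 shift [-48.    9.  -13.9]
```

View pics/s12.png

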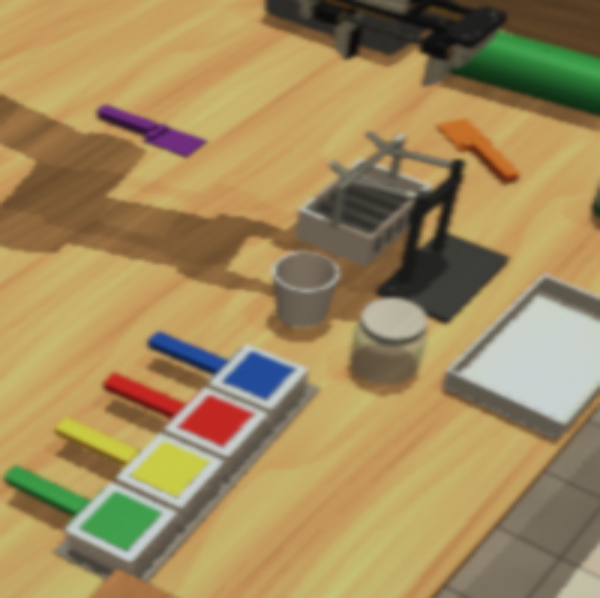

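View pics/w12.png

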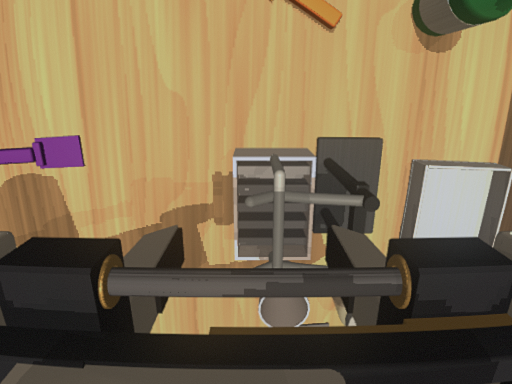

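The scene view shows all four scrapers in their matching docks and the basket hanging level at rest, with its bar top at about 175 mm. The cup and jar are where they started and the gripper is clear, so I'm handing in.

```bash
python3 -c "
from station import robot
print(robot.hand_in())"
```

```text
the job is handed in; nothing more can be done
None
```

I handed the job in (no verdict came back): in the last camera checks all four scrapers were home in the docks of their colour, the basket hung level and still in the low point of both prongs, and the cup and jar were unmoved.

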